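Free the sampled tubes from the transit rack

ROBOT

A 6-joint arm with a two-finger parallel gripper is mounted at the origin on the work surface. World frame = base frame: x ahead of the robot, y to its left, z up, the work surface at z = 0. Lengths are in mm, angles in degrees, forces in N, time in s.
With the tool pointing down it reaches from about 275 to 725 mm from the base axis. Payload 15.9 kg.
Tool frame: the origin (TCP) lies at the very end of the fingers, on their centre line; the grasp point (between the pads) lies env.tcp_to_grasp behind it (env.tcp_to_grasp is the distance from the TCP to the grasp point, in mm); y points along the fingers, x is the direction in which the jaws open and shut, and the axes are right-handed (so a half turn about y gives the same grasp; the last joint's range is limited). The gripper opens to 85 mm and grips with 20 to 120 N. Pads are 22 mm wide; open, the fingers measure 114 mm over their backs; the gripper's body (76 mm by 85 mm) begins 54 mm behind the grasp point. The pads swing forward as they close: fully open they stand 13 mm farther back than shut.
Start: joints at [-67.437, 12.198, -1.971, 75.831, 0, 90], TCP at [191.843, -461.716, 231.306] pointing down, gripper open.
Joint ranges: [-170.91, 170.91], [-42.67, 98.43], [-65.05, 77.54], [-120.47, 116.71], [-90, 82.35], [-180, 180]. Speed limits (degrees/s): [108.29, 108.29, 136.94, 147.25, 180, 180].

INTERFACE

Orientations are given as a 3x3 rotation matrix whose columns are the frame's x, y, z axes.
In Python, from cell import env gives the robot as it stands. The module is installed in compiled form; this text tells all that it offers.
- The arm moves only by the tool send_rows, never from a script. Its argument "rows" is one flat list of numbers, 7 for each row, row after row: the shift along the tool's x, y, z in mm, then the turn, a rotation vector about the tool's x, y, z in degrees, then the gripper's target within -1 to 1 (fully open at 1, half-way at 0, shut at -1). In form: [x, y, z, wx, wy, wz, jaw, x, y, z, wx, wy, wz, jaw, ...]. A call has 1 to 8 rows; each row shifts and turns the pose as measured when the row begins, along the tool's axes as they then stand; what a row does not reach is not made up. A row lasts 1/12 s, in which the tool goes at most 41.7 mm and 7.16 degrees, less where a joint would pass 70% of its speed; a pose out of reach is approached as far as the arm can. A call is refused whole if a number of a shift passes 41.7 or a number of a turn 7.16, either way. A call with a gripper value outside its range is refused whole. The fingers move at their own pace and stop on an object; the grip force is fixed at half the most. Time passes only in rows, so rows that do not move let the fingers close. It gives the time, the measured TCP pose, the force and the opening at its end, in the units of the state.
- env.get_obs(): the state, without advancing time (a new reading comes with each control period).
- env.capture(name): name is "scene" or "side" or "wrist"; returns a dict with "img" (384x512x3 uint8, red, green, blue), "depth" (384x512 float32, mm along the optical axis (not along the pixel's ray), 0 where there is no reading), "intrinsics" (3x3 intrinsics, pixels), "R" (3x3) and "t" (3): a world point X has camera coordinates R X + t; the wrist camera has in their place "T_tool_cam" (4x4, takes a point from camera to tool coordinates, whose origin is the TCP and whose axes are the tool frame's). Camera axes: x right, y down, z forward; pixel columns grow to the right and rows downward; lengths in mm; the calibration is good to about 2 mm. A picture is of the moment at which its call begins: read the wrist's pose just before it.
- env.close_job(): hands the job in, once; it reports no verdict.
Trained networks look in the newest picture that a camera, given by its name, has taken for a name from the list of things; names that differ only in an ending like _2 or _b are one class to them, and where a whole thing is asked for, a point or a joint stands for the part that bears it (a point fixed in the world has none). Each returns a list of dicts, best first, with "confidence" (0 to 1); they miss things now and then, are a little off and sometimes report something else, mostly with a low value. They report only what shows in the picture. A call takes as long as a camera call. They do not tell look-alikes from the thing itself.
- env.silhouettes(camera, thing): "pixels" (384x512 bool, what is visible of it) and "extent" ([centre column, centre row, width, height] in pixels, round what is visible of it).
- env.place_of(camera, thing): "location" ([column, row] in pixels: a listed point, or the origin of a listed thing).
The state is a dict: "time_s": time; "joints": joint angles; "joint_velocities": joint speeds; "tau": joint torques, N m; "eef_pos": TCP position; "tool_rot": TCP orientation; "contact_force": force on the tool from outside, world axes, zero at the start; "ft_torque": the same for the moment, N m; "opening": finger opening in mm.
Only numpy, scipy, OpenCV 4.12 (cv2) and the standard library are available. Lean on these libraries where they do the work, as an engineer would, in place of code of your own. Each camera call takes 0.05 s, during which the arm holds its last target.

TASK

Lift the retaining bar straight out of its two open brackets on the sloping tube rack and lay it flat, grip upwards and lengthways, on the middle of the black pad. Then take out the two orange-capped tubes and lay one in each cradle of the loading tray (either way round, roughly centred), leaving the white-capped blank tube in the rack. Set things down rather than dropping them, and leave the bottle, vial and calculator where they are.

Things in the scene. Friction and masses are not known exactly. Their poses are not given: they have to be found in the camera images.
- rack: Fixed transit rack, 270 mm wide (y). Origin: centre of its underside on the bench, z up. Its aluminium face slopes 32 degrees from level, rising towards rack +x: outward normal (-0.530, 0, 0.848) in rack axes, up-slope (0.848, 0, 0.530). Tools must come in and parts go out along the normal.
- face (a point): Centre of the rack's sloping face (160 mm by 270 mm), 55 mm above the bench. Three tube places at rack y = -66, 0, +66 mm; each has two grey V cradles 28 mm up- and down-slope of this point (8 mm wide, 48 mm free between), holding the tube's axis 27 mm out from the face; a blue ledge stops the tube's lower end.
- bracket_l (a point): Middle of the slot floor of the rack's +y blue bracket (14 mm wide, at rack y = +118 mm), 37 mm out from the face. The slot is open along the face's normal, 24 mm wide and 18 mm deep.
- bracket_r (a point): The same for the bracket at rack y = -118 mm.
- bar: Loose steel retaining bar, about 0.2 kg: strip 20 (x) by 268 (y) by 8 mm (z), origin at the centre of its underside. Black flat grip on its middle, 14 mm (x) by 90 mm (y), 8 to 42 mm above the origin: pinch it across x. It starts in both brackets, z along the face's normal, y along the rack's y, 1.7 mm above the tubes.
- tube_a: Loose steel sorbent tube with an orange cap, 16 mm diameter, 120 mm long, about 0.06 kg. Origin: middle of the tube on its axis; x along the tube towards the orange cap (24 mm long; the other end is dark). At the start it lies in one of the rack's three places, cap and x up-slope, between the face's cradles.
- tube_b: The second orange-capped tube, the same as tube_a, in another place of the rack.
- tube_blank: The blank tube: same size, white cap; stays in its place in the rack.
- pad: Fixed black rubber pad, 310 mm (x) by 90 mm (y), 6 mm thick; origin: centre of its underside on the bench. The bar belongs on its middle, bar y along pad x, either way round. Pad and tray stand on either side of the rack; sides vary.
- tray: Fixed white loading tray with green V cradles; base plate 160 mm (x) by 130 mm (y), 8 mm thick; origin: centre of its underside on the bench. Two tube cradles along x, at y = -30 and +30 mm, each of two V pieces (8 mm wide) at x = -28 and +28 mm. A tube laid home has its axis 33.3 mm above the origin; a V is 25 mm wide at the top, 35 mm above the origin.
- bottle: Loose amber bottle, 52 mm diameter, 105 mm high; origin at the centre of its underside. Bystander.
- vial: Loose small clear jar with a blue cap, 26 mm diameter, 45 mm high; origin at the centre of its underside. Stands between robot and rack. Bystander.
- calculator: Loose grey pocket calculator, 130 mm by 75 mm by 14 mm; origin at the centre of its underside. Bystander.
Things that resemble listed ones, but are neither listed nor needed, are in the scene too. Leave any pink look-alike of the tube_a alone. What is shaped like the tube_b but yellow is not meant.

How it is judged (in metres and radians):
On the way:
1. the bar lies on the pad, released, before any orange tube has left the rack (x of bar in the frame of pad between -0.035 and 0.035 m and y of bar in the frame of pad between -0.033 and 0.033 m and z of bar in the frame of pad below 0.01 m and angle between bar's own z axis and vertical below 0.1 rad and angle between the y axis of bar and the x axis of pad, either way round below 0.15 rad and contact force between the fingers and bar below 0.1 N and linear speed of bar below 0.03 m/s and distance of each of tube_a, tube_b from where it was at the start of the episode below 0.02 m), for 0.2 s.
At the end, for the whole second after the job is handed in: Bar at rest on the pad, released, flat, grip up (0.1 rad), centred within 35 mm along and 33 mm across, lengthways within 0.15 rad; each orange tube at rest home in its own tray cradle (6 mm across, 22 mm along, axis 30-36.5 mm high, 0.1 rad); blank tube within 15 mm of its start (x of bar in the frame of pad between -0.035 and 0.035 m and y of bar in the frame of pad between -0.033 and 0.033 m and z of bar in the frame of pad below 0.01 m and angle between bar's own z axis and vertical below 0.1 rad and angle between the y axis of bar and the x axis of pad, either way round below 0.15 rad and contact force between the fingers and bar below 0.1 N and linear speed of each of bar, tube_a, tube_b below 0.03 m/s and (y of tube_a in the frame of tray between 0.024 and 0.036 m or y of tube_a in the frame of tray between -0.036 and -0.024 m) and x of tube_a in the frame of tray between -0.022 and 0.022 m and z of tube_a in the frame of tray between 0.03 and 0.0365 m and angle between the x axis of each of tube_a, tube_b and the x axis of tray, either way round below 0.1 rad and (y of tube_b in the frame of tray between 0.024 and 0.036 m or y of tube_b in the frame of tray between -0.036 and -0.024 m) and x of tube_b in the frame of tray between -0.022 and 0.022 m and z of tube_b in the frame of tray between 0.03 and 0.0365 m and distance between tube_a and tube_b above 0.04 m and distance of tube_blank from where it was at the start of the episode below 0.015 m); the robot touches nothing.
It fails at once if the blank tube is taken out or shifted by more than 25 mm (distance of tube_blank from where it was at the start of the episode above 0.025 m).
It fails at once if bottle, vial or calculator shifted by more than 20 mm (distance of any of bottle, vial, calculator from where it was at the start of the episode above 0.02 m).
It fails at once if the bar or an orange tube is dropped (over 0.6 m/s while not held) ((linear speed of bar above 0.6 m/s and contact force between the fingers and bar below 0.05 N) or (linear speed of tube_a above 0.6 m/s and contact force between the fingers and tube_a below 0.05 N) or (linear speed of tube_b above 0.6 m/s and contact force between the fingers and tube_b below 0.05 N)).
It also fails if it takes over 72 s, if anything falls off the work surface, if the arm or the gripper's body presses on something with over 40 N, if the wrist force passes 120 N, or if a joint passes its speed limit or range.

## Working session

There is one attempt and no reset: what is moved stays moved. The work goes in short steps, Python scripts to look and compute and a tool call to move; the robot and the scene stay as the last step left them, time stands still between calls to the robot, and variables do not carry over. Pictures are saved under pics/ and viewed, and the job is handed in when it is done.

Besides the shell and the picture viewer there is one more tool, called after "Emit:" by a JSON object that holds its "name" and its "arguments", one argument or row to a line. send_rows: Moves the arm, as the interface text tells. Its arguments: {"type":"object","properties":{"rows":{"type":"array","items":{"type":"number"}}},"required":["rows"]}

```bash
ls; mkdir -p pics; python3 - <<'E'
from cell import env
import cv2,numpy as np
print(env.tcp_to_grasp)
o=env.get_obs()
for k,v in o.items(): print(k,np.round(v,3).tolist())
for n in ["scene","side"]:
    c=env.capture(n); cv2.imwrite(f"pics/{n}0.png",cv2.resize(c["img"][:,:,::-1],(768,576)))
    np.savez(f"{n}0.npz",**c)
    print(n,c["intrinsics"].tolist(),np.round(c["R"],3).tolist(),c["t"])
E
```

```text
pics
18.700000000000003
time_s 0.0
joints [-67.436, 12.225, -2.009, 75.832, 0.001, 90.0]
joint_velocities [-0.005, -0.012, -0.055, -0.067, 0.051, -0.086]
tau [-0.002, -68.614, 48.713, 0.017, -0.0, -0.0]
eef_pos [191.73, -461.402, 230.815]
tool_rot [[0.384, -0.0, 0.923], [-0.923, 0.001, 0.384], [-0.001, -1.0, 0.0]]
contact_force [-0.621, 0.194, -0.879]
ft_torque [-0.009, -0.015, 0.013]
opening 85.294
scene [[357.6323739131171, 0.0, 255.36371156976233], [0.0, 357.6323739131171, 186.5718313502996], [0.0, 0.0, 1.0]] [[-0.155, 0.988, 0.004], [0.7, 0.113, -0.706], [-0.697, -0.107, -0.709]] [  97.99739479 -343.1705093  1392.93909932]
side [[374.50808732627513, 0.0, 256.8281878650881], [0.0, 374.50808732627513, 192.40528056770046], [0.0, 0.0, 1.0]] [[0.925, -0.379, -0.006], [-0.216, -0.513, -0.831], [0.312, 0.77, -0.557]] [-531.2036747   182.80104906  657.32073705]
```

View pics/scene0.png

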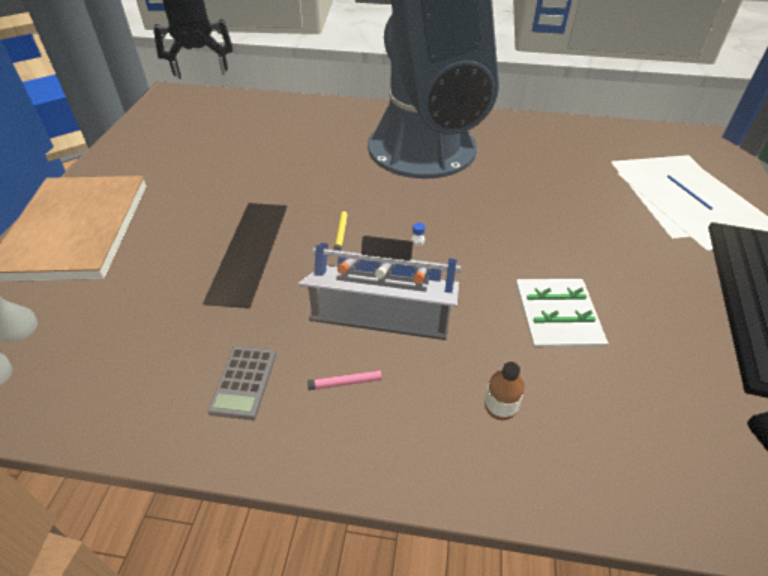

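View pics/side0.png

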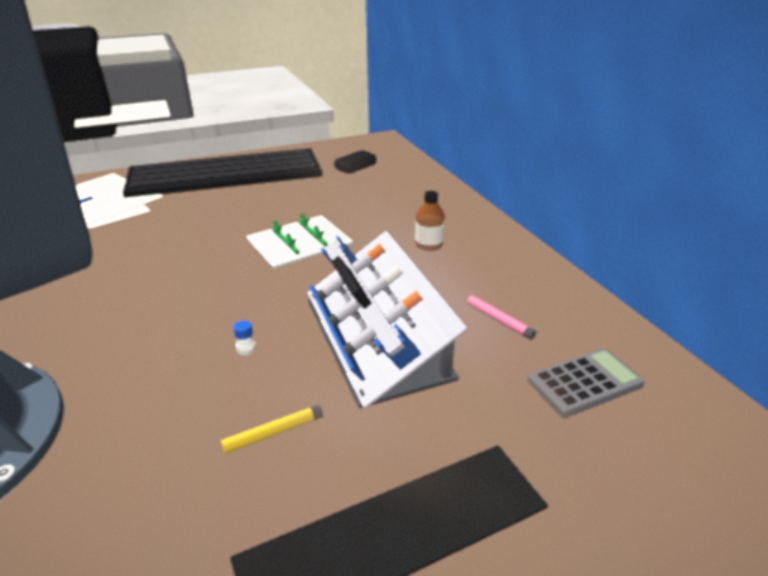

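Scene view: rack at about (385,285) facing the robot, orange tubes in the outer places and the white blank in the middle. The pad is at (245,255) on the right (-y), the tray at (562,312) on the left, and the yellow and pink look-alikes lie loose on the bench.

```bash
cat > h.py <<'E'
import numpy as np,cv2
from cell import env
def cap(name):
    o=env.get_obs(); c=env.capture(name)
    if 'R' not in c:
        T=np.asarray(c['T_tool_cam']); Rt=np.asarray(o['tool_rot']); p=np.asarray(o['eef_pos'])
        Rwc=Rt@T[:3,:3]; twc=Rt@T[:3,3]+p
        c['R']=Rwc.T; c['t']=-Rwc.T@twc
    return c
def cloud(c):
    K=c['intrinsics']; d=c['depth']; v,u=np.mgrid[0:384,0:512]
    P=np.stack([(u-K[0,2])/K[0,0]*d,(v-K[1,2])/K[1,1]*d,d],-1)
    return (P-c['t'])@c['R']
def ray(c,px):
    K=c['intrinsics']; r=np.array([(px[0]-K[0,2])/K[0,0],(px[1]-K[1,2])/K[1,1],1.])
    return -c['R'].T@c['t'], c['R'].T@r
def onz(c,px,z):
    o,d=ray(c,px); return o+d*(z-o[2])/d[2]
def tri(cs,pxs):
    A=np.zeros((3,3));b=np.zeros(3)
    for c,p in zip(cs,pxs):
        o,d=ray(c,p); d=d/np.linalg.norm(d); M=np.eye(3)-np.outer(d,d); A+=M;b+=M@o
    x=np.linalg.solve(A,b); 
    e=[np.linalg.norm((np.eye(3)-np.outer(d/np.linalg.norm(d),d/np.linalg.norm(d)))@(x-o)) for o,d in [ray(c,p) for c,p in zip(cs,pxs)]]
    return x,max(e)
E
python3 - <<'E'
from h import *
cs={n:cap(n) for n in ['scene','side']}
for t in ['rack','face','bracket_l','bracket_r','bar','tube_a','tube_blank','pad','tray','bottle','vial','calculator']:
    r={n:env.place_of(n,t) for n in cs}
    for n in cs: print(t,n,[(np.round(q['location'],1).tolist(),round(q['confidence'],2)) for q in r[n][:4]])
    if all(r.values()): 
        x,e=tri([cs[n] for n in cs],[r[n][0]['location'] for n in cs]); print('   ->',x.round(1),round(e,1))
for n in cs:
  P=cloud(cs[n])
  for t in ['pad','tray','rack']:
    for q in env.silhouettes(n,t)[:1]:
        m=q['pixels']; pts=P[m&(cs[n]['depth']>0)]
        print(n,t,m.sum(),np.median(pts,0).round(1))
        # rect on plane
        z={'pad':6,'tray':8}.get(t)
        if z:
            v,u=np.nonzero(m); g=np.array([onz(cs[n],(a,b),z)[:2] for a,b in zip(u,v)],np.float32)
            print('  rect',cv2.minAreaRect(g))
E
```

```text
rack scene [([251.8, 201.4], 0.79), ([370.8, 209.5], 0.54)]
rack side [([249.2, 225.7], 0.95)]
   -> [ 5.507e+02 -2.050e+01  2.000e-01] 3.3
face scene [([254.1, 189.0], 0.71)]
face side [([248.1, 202.9], 0.88)]
   -> [552.9 -13.1  54.7] 4.2
bracket_l scene [([300.7, 178.9], 0.62)]
bracket_l side [([262.0, 224.8], 0.94), ([226.9, 168.7], 0.69)]
   -> [547.3  52.6  22. ] 78.7
bracket_r scene [([300.7, 178.9], 0.62)]
bracket_r side [([262.0, 224.8], 0.94), ([226.9, 168.7], 0.69)]
   -> [547.3  52.6  22. ] 78.7
bar scene [([252.7, 174.1], 0.95)]
bar side [([244.7, 196.6], 0.71)]
   -> [536.4 -24.1  86.9] 2.2
tube_a scene [([228.9, 255.7], 0.81), ([226.9, 152.8], 0.67), ([234.6, 173.5], 0.66), ([279.7, 182.6], 0.49)]
tube_a side [([331.5, 212.5], 0.91), ([252.0, 213.2], 0.83), ([182.1, 286.2], 0.77), ([233.0, 181.0], 0.51)]
   -> [ 7.403e+02 -4.730e+01  5.000e-01] 2.1
tube_blank scene [([255.9, 175.7], 0.48), ([333.1, 270.5], 0.36)]
tube_blank side [([246.0, 199.1], 0.53)]
   -> [538.  -18.   79.4] 6.2
pad scene [([166.3, 166.0], 0.98)]
pad side [([261.8, 357.3], 0.78)]
   -> [ 4.519e+02 
[... 479 characters left out ...]
.61)]
   -> [ 7.683e+02 -2.110e+02 -5.000e-01] 0.6
scene pad 1994 [ 482.  -306.3    6.8]
  rect ((457.2179260253906, -308.1607666015625), (312.8598327636719, 90.9713134765625), 3.162416696548462)
scene tray 2107 [541.3 310.8   9.1]
  rect ((528.000244140625, 310.1584777832031), (162.5211639404297, 131.48985290527344), 9.608893394470215)
scene rack 3999 [580.9  -8.8  25.9]
side pad 8936 [ 470.5 -306.3    5.6]
  rect ((456.57568359375, -311.5483093261719), (307.7601623535156, 91.3306884765625), 3.528217077255249)
side tray 1251 [514.2 298.1   7.3]
  rect ((522.3860473632812, 311.28790283203125), (160.83119201660156, 149.18618774414062), 12.138495445251465)
side rack 9235 [ 471.7 -306.3    5.6]
```

```bash
python3 - <<'E'
from h import *
c=cap('wrist'); print(np.round(c['T_tool_cam'],3).tolist(),c['intrinsics'].tolist(),np.median(c['depth']))
cv2.imwrite('pics/w0.png',c['img'][:,:,::-1])
s=cap('side'); P=cloud(s); d=s['depth']
m=(P[...,0]>470)&(P[...,0]<640)&(P[...,1]>-170)&(P[...,1]<140)&(P[...,2]>10)&(d>0)
pts=P[m]
# RANSAC plane near face
rng=np.random.default_rng(0);best=(0,)
for i in range(3000):
    a=pts[rng.choice(len(pts),3,False)];n=np.cross(a[1]-a[0],a[2]-a[0]);
    if np.linalg.norm(n)<100: continue
    n/=np.linalg.norm(n); n*=np.sign(n[2])
    if not .8<n[2]<.9: continue
    k=(abs((pts-a[0])@n)<2.).sum()
    if k>best[0]: best=(k,n,a[0])
k,n,a=best
inl=pts[abs((pts-a)@n)<3]; c0=inl.mean(0); n=np.linalg.svd(inl-c0)[2][2]; n*=np.sign(n[2])
print(len(pts),len(inl),n,c0,'yaw',np.degrees(np.arctan2(-n[1],-n[0])))
E
```

```text
[[1.0, -0.0, -0.001, -0.199], [0.001, -0.304, 0.953, -141.725], [-0.0, -0.953, -0.304, 77.568], [0.0, 0.0, 0.0, 1.0]] [[284.1824696562398, 0.0, 257.93958990742794], [0.0, 284.1824696562398, 197.32480276553505], [0.0, 0.0, 1.0]] 357.7412
6969 3648 [-0.52954155  0.01054881  0.84821841] [560.39180524 -53.98239857  59.683153  ] yaw -1.141218471883669
```

View pics/w0.png

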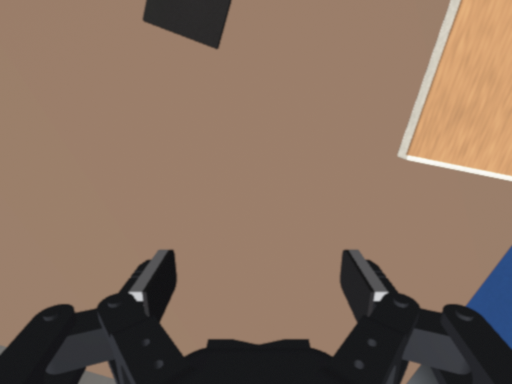

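```bash
cat >> h.py <<'E'
from scipy.spatial.transform import Rotation as Ro
def plan(tp,tR,jaw,nmin=1,maxn=8,vmax=40.,wmax=6.8,p=None,R=None,show=True):
    """rows from current pose to target: linear + slerp; returns rows, prints first maxn"""
    o=env.get_obs()
    p=np.array(o['eef_pos']) if p is None else p.copy(); R=np.array(o['tool_rot']) if R is None else R
    tp=np.asarray(tp,float); w=Ro.from_matrix(R.T@tR).as_rotvec(degrees=True)
    N=int(max(nmin,np.ceil(np.linalg.norm(tp-p)/vmax),np.ceil(np.linalg.norm(w)/wmax)))
    p0=p.copy();R0=R.copy();rows=[]
    for i in range(1,N+1):
        gp=p0+(tp-p0)*i/N; gR=R0@Ro.from_rotvec(w*i/N,degrees=True).as_matrix()
        s=np.round(R.T@(gp-p),1); r=np.round(Ro.from_matrix(R.T@gR).as_rotvec(degrees=True),1)
        rows.append(list(s)+list(r)+[jaw]); p=p+R@s; R=R@Ro.from_rotvec(r,degrees=True).as_matrix()
    if show:
        print(N,'rows, t',round(o['time_s'],2),'pos',np.round(o['eef_pos'],1),'left',round(float(np.linalg.norm(tp-p0)),1),round(float(np.linalg.norm(w)),2),'force',np.round(o['contact_force'],1),'open',o['opening'])
        for k in range(0,N,8): print(','.join(f'{x+0:g}' for r in rows[k:k+8] for x in r),'\n')
    return rows,p,R
def rot(z): 
    a=np.radians(z); return np.array([[np.cos(a),-np.sin(a),0],[np.sin(a),np.cos(a),0],[0,0,1]])
S,C=np.sin(np.radians(32)),np.cos(np.radians(32))
NRM=np.array([-S,0,C]); UP=np.array([C,0,S])
def Rbar(yaw): return rot(yaw)@np.array([UP,-NRM,[0,1,0]]).T
def Rtube(yaw,s=1): return rot(yaw)@np.array([[0,-s,0],-NRM,UP*s]).T
def Rdown(az): # tool z at azimuth az, pointing down
    z=rot(az)@[1,0,0]; y=np.array([0,0,-1.]); return np.array([np.cross(y,z),y,z]).T
E
python3 - <<'E'
from h import *
R=Rbar(-1); print(np.linalg.det(R))
plan(np.array([552,-15,55])+rot(-1)@NRM*200,R,1)
E
```

```text
1.0000000000000002
13 rows, t 1.8 pos [ 191.8 -461.7  231.3] left 515.6 72.94 force [ 0.2 -0.1  0.8] open 85.15135400484684
-24.4,0.5,31.3,1.4,-5,-2.2,1,-21.5,0.4,33.3,1.5,-4.9,-2.2,1,-18.7,0.6,35,1.4,-5,-2.1,1,-15.5,0.8,36.5,1.4,-5,-2.2,1,-12.4,1.1,37.6,1.4,-5,-2.2,1,-9.1,1.7,38.6,1.5,-4.9,-2.2,1,-5.8,2.4,39.2,1.4,-5,-2.1,1,-2.5,3.2,39.4,1.4,-5,-2.2,1 

0.7,4.2,39.5,1.4,-4.9,-2.2,1,4,5.2,39.1,1.5,-5,-2.2,1,7.2,6.4,38.4,1.4,-5,-2.1,1,10.2,7.7,37.6,1.4,-5,-2.2,1,13.1,9.1,36.3,1.4,-4.9,-2.2,1
```

Emit:
{"name": "send_rows", "arguments": {
  "rows": [-24.4,0.5,31.3,1.4,-5,-2.2,0,-21.5,0.4,33.3,1.5,-4.9,-2.2,0,-18.7,0.6,35,1.4,-5,-2.1,0,-15.5,0.8,36.5,1.4,-5,-2.2,0,-12.4,1.1,37.6,1.4,-5,-2.2,0,-9.1,1.7,38.6,1.5,-4.9,-2.2,0,-5.8,2.4,39.2,1.4,-5,-2.1,0,-2.5,3.2,39.4,1.4,-5,-2.2,0]
}}

```text
time_s: 2.47
eef_pos: [349.3, -179.3, 224.0]
tool_rot: [[0.835, 0.351, 0.425], [-0.425, -0.082, 0.902], [0.351, -0.933, 0.08]]
contact_force: [1.9, -0.4, 0.4]
opening: 42.8
```

```bash
python3 - <<'E'
from h import *
plan(np.array([552,-15,55])+rot(-1)@NRM*200,Rbar(-1),0)
E
```

```text
5 rows, t 2.47 pos [ 349.3 -179.3  224. ] left 192.2 26.72 force [ 1.9 -0.4  0.4] open 42.75986743471338
2.1,3.9,38.2,1.3,-4.8,-2,0,5.1,5,37.8,1.4,-4.7,-2.1,0,7.9,6.1,37.1,1.3,-4.8,-2,0,10.8,7.2,36.2,1.3,-4.7,-2.1,0,13.5,8.5,35,1.4,-4.8,-2,0
```

Tracking is nearly perfect.

Emit:
{"name": "send_rows", "arguments": {
  "rows": [2.1,3.9,38.2,1.3,-4.8,-2,0,5.1,5,37.8,1.4,-4.7,-2.1,0,7.9,6.1,37.1,1.3,-4.8,-2,0,10.8,7.2,36.2,1.3,-4.7,-2.1,0,13.5,8.5,35,1.4,-4.8,-2,0,0,0,0,0,0,0,0]
}}

```text
time_s: 2.97
eef_pos: [446.1, -3.3, 227.4]
tool_rot: [[0.841, 0.541, -0.003], [0.003, 0.0, 1.0], [0.541, -0.841, -0.002]]
contact_force: [-0.2, -1.0, -0.2]
opening: 43.0
```

```bash
python3 - <<'E'
from h import *
o=env.get_obs(); print(o['eef_pos'],o['joints'],o['opening'])
c=cap('wrist'); np.savez('w1.npz',**c); cv2.imwrite('pics/w1.png',c['img'][:,:,::-1])
for t in ['face','bracket_l','bar','tube_a','tube_blank']:
    print(t,[(np.round(q['location'],1).tolist(),round(q['confidence'],2)) for q in env.place_of('wrist',t)[:4]])
E
```

```text
[446.10478409  -3.27165857 227.42033648] [ -0.68351787 -23.11216712 -44.30006883  36.04794407   0.37222845
  89.2562893 ] 43.010372173016805
face [([256.0, 182.4], 0.87)]
bracket_l [([258.6, 73.0], 0.85), ([256.2, 279.5], 0.8)]
bar [([253.6, 185.2], 0.94), ([259.6, 71.8], 0.23)]
tube_a [([106.5, 294.2], 0.91), ([253.2, 240.4], 0.9), ([257.6, 126.6], 0.85), ([330.9, 179.3], 0.78)]
tube_blank [([260.0, 186.5], 0.58)]
```

View pics/w1.png

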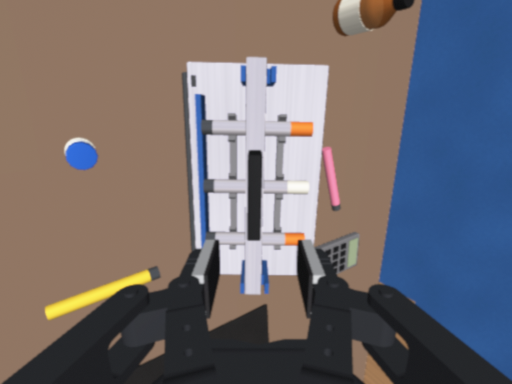

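Wrist view: bar vertical at column ~254, rows 58–293, with the grip at rows 152–240. Orange caps are at (302,129) and (295,239), white cap at (298,187).

```bash
python3 - <<'E'
from h import *
c=dict(np.load('w1.npz')); P=cloud(c); d=c['depth']; img=c['img'].astype(int)
v,u=np.mgrid[0:384,0:512]
m=(u>192)&(u<325)&(v>68)&(v<235)&(d>0)
pts=P[m]; 
n0=rot(-1)@NRM
rng=np.random.default_rng(0);best=(0,)
for i in range(1500):
    a=pts[rng.choice(len(pts),3,False)];n=np.cross(a[1]-a[0],a[2]-a[0]);L=np.linalg.norm(n)
    if L<100: continue
    n/=L; n*=np.sign(n[2])
    if n@n0<.99: continue
    k=(abs((pts-a[0])@n)<1.5).sum()
    if k>best[0]: best=(k,n,a[0])
k,n,a=best
inl=pts[abs((pts-a)@n)<2]; c0=inl.mean(0); n=np.linalg.svd(inl-c0)[2][2]; n*=np.sign(n[2])
print('face',len(inl),n.round(4),c0.round(1),'yaw',np.degrees(np.arctan2(-n[1],-n[0])),'tilt',np.degrees(np.arccos(n[2])))
# height above face; bar top points ~45, grip top ~79
h=(P-c0)@n
def line(mm,name):
    q=P[mm]; cc=q.mean(0); dd=np.linalg.svd(q-cc)[2][0]; dd*=np.sign(dd[1]); 
    print(name,mm.sum(),cc.round(1),'h',np.median(h[mm]).round(1),'dir',dd.round(4),'az',np.degrees(np.arctan2(dd[1],dd[0]))-90)
    pr=(q-cc)@dd; print('  ends',pr.min().round(1),pr.max().round(1)); ctr=cc+dd*(pr.min()+pr.max())/2; print('  centre',ctr.round(1)); return ctr
win=(u>235)&(u<275)&(v>50)&(v<300)&(d>0)
line(win&(abs(h-45)<4)&(u>243)&(u<268),'strip')
g=win&(abs(h-79)<5); ctr=line(g,'grip')
# caps
for nm,mk,vr in [('caphi',(img[...,0]>180)&(img[...,2]<90),(110,150)),('caplo',(img[...,0]>180)&(img[...,2]<90),(225,252))]:
    mm=mk&(v>vr[0])&(v<vr[1])&(u>270)&(u<330)&(d>0); q=P[mm]; print(nm,mm.sum(),q.mean(0).round(1),np.median(h[mm]).round(1),np.percentile(h[mm],95).round(1))
# tube shafts
for nm,vr in [('thi',(118,138)),('tmid',(178,196)),('tlo',(230,248))]:
    mm=(u>205)&(u<310)&(v>vr[0])&(v<vr[1])&(h>25)&(h<37)&(d>0)&((u<242)|(u>270)); q=P[mm]; 
    dd=np.linalg.svd(q-q.mean(0))[2][0]; print(nm,mm.sum(),q.mean(0).round(1),dd.round(3))
# rack origin axis: face extents
R=rot(np.degrees(np.arctan2(-n[1],-n[0])))
E
```

```text
face 12333 [-0.5298  0.0109  0.8481] [560.6  26.5  58.4] yaw -1.1761852205596015 tilt 31.998700336068268
strip 3101 [527.7  11.4  91. ] h 44.9 dir [2.050e-02 9.998e-01 8.000e-04] az -1.1766340141642644
  ends -158.9 109.4
  centre [527.2 -13.3  90.9]
grip 1222 [509.3  -9.6 119.7] h 78.8 dir [ 0.0199  0.9998 -0.0022] az -1.138473293670856
  ends -47.5 41.7
  centre [509.2 -12.5 119.7]
caphi 223 [576.9  52.9 108.7] 34.6 35.9
caplo 160 [571.3 -75.4 109.5] 33.8 36.1
thi 1147 [537.7  52.8  83.1] [ 0.847 -0.019  0.531]
tmid 1019 [536.2 -12.2  82.7] [ 0.847 -0.018  0.531]
tlo 822 [534.6 -76.9  82. ] [-0.847  0.023 -0.532]
```

```bash
python3 - <<'E'
from h import *
n=rot(-1.17)@NRM; g=np.array([509.2,-12.8,119.7])
r,p,R=plan(g+n*35,Rbar(-1.17),0,vmax=25)
plan(g-n*30,Rbar(-1.17),0,vmax=17,p=p,R=R)
E
```

```text
4 rows, t 3.27 pos [444.7  -9.8 227.4] left 90.6 0.73 force [-0.5 -0.  -0.6] open 42.700191915161206
-0.8,22.6,-0.5,-0.1,0.1,0.1,0,-0.8,22.6,-0.5,0,0.1,0.2,0,-0.7,22.7,-0.4,-0.1,0.1,0.1,0,-0.6,22.6,-0.4,0,0.1,0.2,0 

4 rows, t 3.27 pos [444.7  -9.8 227.4] left 65.0 0.05 force [-0.5 -0.  -0.6] open 42.700191915161206
0,16.3,0,0,0,0,0,0,16.2,0,0,0,0,0,0,16.3,0,0,0,0,0,0,16.2,0,0,0,0,0
```

Emit:
{"name": "send_rows", "arguments": {
  "rows": [-0.8,22.6,-0.5,-0.1,0.1,0.1,0,-0.8,22.6,-0.5,0,0.1,0.2,0,-0.7,22.7,-0.4,-0.1,0.1,0.1,0,-0.6,22.6,-0.4,0,0.1,0.2,0,0,0,0,0,0,0,0]
}}

```text
time_s: 3.68
eef_pos: [493.5, -20.4, 149.9]
tool_rot: [[0.845, 0.533, 0.036], [-0.031, -0.019, 0.999], [0.533, -0.846, 0.0]]
contact_force: [-1.0, 0.0, -1.6]
opening: 42.8
```

```bash
python3 - <<'E'
from h import *
n=rot(-1.17)@NRM; g=np.array([509.2,-12.8,119.7])
plan(g-n*30,Rbar(-1.17),0,vmax=17)
E
```

```text
4 rows, t 3.68 pos [493.5 -20.4 149.9] left 64.4 0.93 force [-1.   0.  -1.6] open 42.827437861543274
-0.8,15.9,2.1,0.1,-0.2,0.1,0,-0.8,16,2.1,0.1,-0.2,0,0,-0.7,15.9,2,0.2,-0.2,0.1,0,-0.8,16,2,0.1,-0.2,0,0
```

Emit:
{"name": "send_rows", "arguments": {
  "rows": [-0.8,12,3,0.1,-0.2,0.1,0,-0.8,12,2,0.1,-0.2,0,0,-0.7,12,1,0.1,-0.2,0.1,0,0,0,0,0,0,0,0]
}}

```text
time_s: 4.02
eef_pos: [510.7, -20.4, 118.4]
tool_rot: [[0.848, 0.528, 0.035], [-0.029, -0.019, 0.999], [0.529, -0.849, -0.001]]
contact_force: [-0.1, 0.6, -1.3]
opening: 42.8
```

```bash
python3 - <<'E'
from h import *
n=rot(-1.17)@NRM; g=np.array([509.2,-12.8,119.7])
plan(g-n*30,Rbar(-1.17),0,vmax=14)
E
```

```text
3 rows, t 4.02 pos [510.7 -20.4 118.4] left 29.0 0.83 force [-0.1  0.6 -1.3] open 42.84356498558404
-0.3,9.3,2.6,0.2,-0.2,0,0,-0.2,9.3,2.5,0.1,-0.3,0,0,-0.3,9.4,2.6,0.2,-0.2,-0.1,0
```

Emit:
{"name": "send_rows", "arguments": {
  "rows": [-0.3,9.3,3,0.2,-0.3,0,0,-0.2,9.3,3,0.1,-0.3,0,0,-0.3,9.4,3,0.2,-0.2,-0.1,0,0,0,0,0,0,0,0]
}}

```text
time_s: 4.35
eef_pos: [525.9, -15.0, 96.9]
tool_rot: [[0.846, 0.532, 0.025], [-0.02, -0.014, 1.0], [0.532, -0.847, -0.001]]
contact_force: [-1.1, 0.1, 0.2]
opening: 42.6
```

```bash
python3 - <<'E'
from h import *
n=rot(-1.17)@NRM; g=np.array([509.2,-12.8,119.7])
plan(g-n*30,Rbar(-1.17),0,vmax=14)
c=cap('wrist'); cv2.imwrite('pics/w2.png',c['img'][:,:,::-1])
plan(g-n*30,Rbar(-1.17),0,vmax=14)
E
```

```text
1 rows, t 4.35 pos [525.9 -15.   96.9] left 3.3 0.29 force [-1.1  0.1  0.2] open 42.56091345145438
-2.1,1.8,1.9,0.2,-0.2,0.1,0 

1 rows, t 4.4 pos [525.8 -15.1  97.5] left 3.8 0.31 force [-0.2 -0.4  0.5] open 42.78729523428233
-2.3,2.3,2,0.2,-0.2,0.2,0
```

View pics/w2.png

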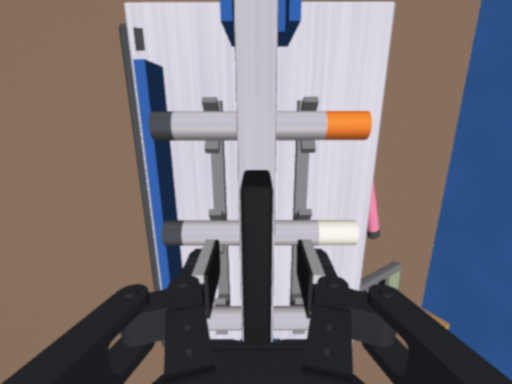

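The grip (column ~256) stands centred between the fingers at 210 and 310. I'll make the final nudge and close.

Emit:
{"name": "send_rows", "arguments": {
  "rows": [-2.3,1.5,2,0.2,-0.2,0.2,0,0,0,0,0,0,0,-1,0,0,0,0,0,0,-1,0,0,0,0,0,0,-1,0,0,0,0,0,0,-1,0,0,0,0,0,0,-1]
}}

```text
time_s: 4.9
eef_pos: [524.5, -13.9, 97.7]
tool_rot: [[0.847, 0.531, 0.021], [-0.018, -0.011, 1.0], [0.531, -0.847, -0.0]]
contact_force: [-0.6, -0.1, -2.1]
opening: 13.0
```

```bash
python3 - <<'E'
from h import *
n=rot(-1.17)@NRM
o=env.get_obs();print(o['eef_pos'],np.array(o['tool_rot']).round(3).tolist())
plan(np.array(o['eef_pos'])+n*60,Rbar(-1.17),-1,vmax=15)
E
```

```text
[524.54641998 -13.87920748  97.66462598] [[0.847, 0.531, 0.021], [-0.018, -0.011, 1.0], [0.531, -0.847, -0.0]]
4 rows, t 4.9 pos [524.5 -13.9  97.7] left 60.0 0.09 force [-0.6 -0.1 -2.1] open 13.033586387864897
0,-15,0,0,0,0,-1,0,-15,0,0,0,0,-1,0.1,-15,0,0,0,0.1,-1,-0.1,-15,0,0,0,0,-1
```

Emit:
{"name": "send_rows", "arguments": {
  "rows": [0,-8,0,0,0,0,-1,0,-12,0,0,0,0,-1,0,-15,0,0,0,0,-1,0,-15,0,0,0,0,-1,0,-15,0,0,0,0,-1,0,-15,0,0,0,0,-1]
}}

```text
time_s: 5.4
eef_pos: [478.3, -12.9, 166.1]
tool_rot: [[0.85, 0.526, 0.021], [-0.018, -0.011, 1.0], [0.526, -0.85, -0.0]]
contact_force: [-0.3, -0.1, -2.0]
opening: 13.0
```

```bash
python3 - <<'E'
from h import *
o=env.get_obs();print(o['eef_pos'],o['opening'],o['contact_force'],o['joints'])
c=cap('wrist'); cv2.imwrite('pics/w3.png',c['img'][:,:,::-1]); np.savez('w3.npz',**c)
# bar in tool frame
P=cloud(c); o=env.get_obs(); Q=(P-np.array(o['eef_pos']))@np.array(o['tool_rot'])
for zz in [0,40,60,80,100]:
    m=(abs(Q[...,2]-zz)<4)&(abs(Q[...,0])<20)&(abs(Q[...,1])<25)&(c['depth']>0)
    if m.sum(): print(zz,m.sum(),np.percentile(Q[m],[2,50,98],axis=0).round(1).tolist())
E
```

```text
[478.34712128 -12.85331025 166.0521473 ] 13.008017436907863 [-0.26049153 -0.08987278 -1.97122425] [ -1.69964542 -15.07275618 -48.24778183  25.07682052   0.24329867
  89.58869448]
0 110 [[-8.7, -25.0, -3.8], [-3.4, -24.7, -0.2], [4.1, -24.0, 3.9]]
40 281 [[-11.8, -25.0, 36.4], [-1.6, -23.9, 40.4], [7.7, 9.6, 43.9]]
60 585 [[-11.8, 7.2, 56.2], [-2.1, 8.5, 60.1], [7.3, 9.8, 63.7]]
80 679 [[-11.9, 7.3, 76.4], [-2.0, 8.5, 80.2], [7.3, 9.8, 83.9]]
100 788 [[-12.0, 7.0, 96.1], [-2.3, 8.5, 100.0], [7.4, 9.9, 103.8]]
```

View pics/w3.png

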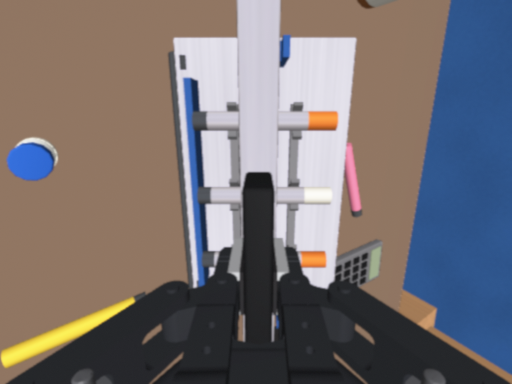

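```bash
python3 - <<'E'
from h import *
plan([457,-309.8,150],Rdown(3.3),-1,vmax=25,wmax=6)
E
```

```text
16 rows, t 5.45 pos [478.3 -12.9 168.4] left 298.3 90.15 force [2.5 0.5 2.4] open 12.523279299415567
-1.4,0.5,-18.6,-1.5,5.2,1.6,-1,0.3,1,-18.6,-1.5,5.2,1.6,-1,2,1.4,-18.5,-1.5,5.2,1.6,-1,3.8,1.9,-18.1,-1.4,5.2,1.6,-1,5.4,2.1,-17.8,-1.5,5.2,1.6,-1,7,2.5,-17,-1.5,5.2,1.6,-1,8.7,2.6,-16.3,-1.5,5.1,1.6,-1,10.1,2.8,-15.4,-1.5,5.2,1.6,-1 

11.6,2.9,-14.3,-1.5,5.2,1.7,-1,12.9,2.9,-13.2,-1.4,5.2,1.6,-1,14.1,2.8,-11.8,-1.5,5.2,1.6,-1,15.2,2.7,-10.5,-1.5,5.2,1.6,-1,16.2,2.5,-8.9,-1.5,5.2,1.6,-1,17,2.3,-7.4,-1.5,5.2,1.6,-1,17.6,1.9,-5.8,-1.4,5.2,1.6,-1,18.1,1.6,-4,-1.5,5.2,1.6,-1
```

Emit:
{"name": "send_rows", "arguments": {
  "rows": [-1.4,-8,-18.6,-1.5,5.2,1.6,-1,0.3,-8,-18.6,-1.5,5.2,1.6,-1,2,-8,-18.5,-1.5,5.2,1.6,-1,3.8,1.9,-18.1,-1.4,5.2,1.6,-1,5.4,2.1,-17.8,-1.5,5.2,1.6,-1,7,2.5,-17,-1.5,5.2,1.6,-1,8.7,2.6,-16.3,-1.5,5.1,1.6,-1,10.1,2.8,-15.4,-1.5,5.2,1.6,-1]
}}

```text
time_s: 6.12
eef_pos: [449.0, -163.3, 183.9]
tool_rot: [[0.656, 0.263, 0.708], [-0.707, -0.115, 0.698], [0.265, -0.958, 0.111]]
contact_force: [0.4, -0.1, -1.0]
opening: 12.8
```

Emit:
{"name": "send_rows", "arguments": {
  "rows": [11.6,2.9,-14.3,-1.5,5.2,1.7,-1,12.9,2.9,-13.2,-1.4,5.2,1.6,-1,14.1,2.8,-11.8,-1.5,5.2,1.6,-1,15.2,2.7,-10.5,-1.5,5.2,1.6,-1,16.2,2.5,-8.9,-1.5,5.2,1.6,-1,17,2.3,-7.4,-1.5,5.2,1.6,-1,17.6,1.9,-5.8,-1.4,5.2,1.6,-1,10,1.6,-4,-1.5,5.2,1.6,-1]
}}

```text
time_s: 6.78
eef_pos: [430.1, -310.7, 170.1]
tool_rot: [[-0.005, -0.016, 1.0], [-1.0, 0.019, -0.005], [-0.019, -1.0, -0.016]]
contact_force: [0.4, 0.1, -2.3]
opening: 13.3
```

```bash
python3 - <<'E'
from h import *
plan([457,-309.8,90],Rdown(3.3),-1,vmax=16,wmax=6)
E
```

```text
6 rows, t 6.78 pos [ 430.1 -310.7  170.1] left 84.5 3.86 force [ 0.4  0.1 -2.3] open 13.295759423647237
0.1,13.3,4.7,0.1,-0.6,-0.2,-1,0.1,13.3,4.7,0.2,-0.6,-0.2,-1,0.1,13.2,4.6,0.1,-0.6,-0.2,-1,0.1,13.4,4.6,0.2,-0.6,-0.2,-1,0.1,13.3,4.6,0.1,-0.6,-0.1,-1,0.1,13.3,4.5,0.2,-0.6,-0.2,-1
```

Emit:
{"name": "send_rows", "arguments": {
  "rows": [0.1,13.3,4.7,0.1,-0.6,-0.2,-1,0.1,13.3,4.7,0.2,-0.6,-0.2,-1,0.1,13.2,4.6,0.1,-0.6,-0.2,-1,0.1,13.4,4.6,0.2,-0.6,-0.2,-1,0.1,13.3,4.6,0.1,-0.6,-0.1,-1,0.1,13.3,4.5,0.2,-0.6,-0.2,-1,0,0,0,0,0,0,-1]
}}

```text
time_s: 7.37
eef_pos: [457.5, -314.5, 82.3]
tool_rot: [[0.048, -0.004, 0.999], [-0.999, 0.003, 0.048], [-0.003, -1.0, -0.004]]
contact_force: [-0.2, 0.2, -2.9]
opening: 13.1
```

```bash
python3 - <<'E'
from h import *
c=cap('wrist'); cv2.imwrite('pics/w4.png',c['img'][:,:,::-1])
P=cloud(c); o=env.get_obs(); Q=(P-np.array(o['eef_pos']))@np.array(o['tool_rot'])
for zz in [60,80,100,120]:
    m=(abs(Q[...,2]-zz)<4)&(abs(Q[...,0])<20)&(abs(Q[...,1])<25)&(c['depth']>0)
    if m.sum(): print(zz,m.sum(),np.percentile(Q[m],[2,50,98],axis=0).round(1).tolist())
m=(abs(Q[...,0])<13)&(abs(Q[...,1]-8)<6)&(c['depth']>0)&(Q[...,2]>60); print('bar end z',np.percentile(Q[m][:,2],99.5))
plan([457,-309.8,23.5],Rdown(3.3),-1,vmax=10,wmax=6)
E
```

```text
60 595 [[-10.1, 6.8, 56.1], [-0.4, 8.1, 60.0], [9.0, 9.4, 63.7]]
80 673 [[-10.2, 6.9, 76.4], [-0.4, 8.1, 80.2], [8.9, 9.5, 83.9]]
100 782 [[-10.3, 6.7, 96.1], [-0.4, 8.1, 99.9], [9.0, 9.6, 103.8]]
120 820 [[-10.3, 6.8, 116.2], [-0.8, 8.1, 119.7], [9.0, 9.5, 123.2]]
bar end z 123.07464746486022
7 rows, t 7.42 pos [ 457.5 -314.8   83.5] left 60.2 0.66 force [-0.4  0.4 -1.3] open 13.067312358546783
-0.7,8.6,0,0,-0.1,0,-1,-0.7,8.5,0,0.1,-0.1,0,-1,-0.7,8.6,0,0,-0.1,-0.1,-1,-0.7,8.6,-0.1,0,0,0,-1,-0.7,8.5,0,0,-0.1,0,-1,-0.7,8.6,0,0.1,-0.1,0,-1,-0.7,8.6,0,0,-0.1,-0.1,-1
```

View pics/w4.png

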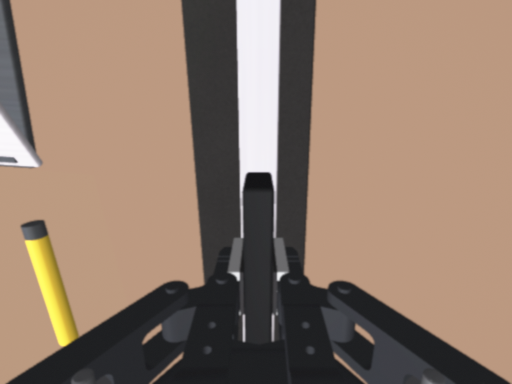

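Bar (column ~258) runs along the pad (columns 195–310 at row ~150), near the middle. Lowering now.

Emit:
{"name": "send_rows", "arguments": {
  "rows": [-0.7,10,0,0,-0.1,0,-1,-0.7,10,0,0,-0.1,0,-1,-0.7,10,0,0,-0.1,0,-1,-0.7,10,0,0,-0.1,0,-1,-0.7,8,0,0,-0.1,0,-1,-0.7,5,0,0,0,0,-1,0,0,0,0,0,0,-1]
}}

```text
time_s: 8.0
eef_pos: [457.1, -310.8, 27.5]
tool_rot: [[0.055, -0.002, 0.998], [-0.998, 0.001, 0.055], [-0.002, -1.0, -0.002]]
contact_force: [-0.6, 0.3, -2.3]
opening: 12.6
```

```bash
python3 - <<'E'
from h import *
plan([457,-309.8,22],Rdown(3.3),-1,vmax=10,wmax=6)
E
```

```text
1 rows, t 8.0 pos [ 457.1 -310.8   27.5] left 5.5 0.21 force [-0.6  0.3 -2.3] open 12.627048117238328
-1,5.5,-0.1,0.1,-0.2,-0.1,-1
```

Emit:
{"name": "send_rows", "arguments": {
  "rows": [0,2,0,0,0,0,-1,0,2,0,0,0,0,-1,0,1,0,0,0,0,-1,0,0,0,0,0,0,-1]
}}

```text
time_s: 8.33
eef_pos: [457.4, -311.1, 22.6]
tool_rot: [[0.055, -0.001, 0.999], [-0.999, 0.001, 0.055], [-0.001, -1.0, -0.001]]
contact_force: [-1.2, 0.2, -2.7]
opening: 12.9
```

Emit:
{"name": "send_rows", "arguments": {
  "rows": [0,1,0,0,0,0,-1,0,0,0,0,0,0,-1]
}}

```text
time_s: 8.5
eef_pos: [457.8, -311.4, 22.0]
tool_rot: [[0.055, -0.0, 0.999], [-0.999, 0.0, 0.055], [-0.0, -1.0, -0.0]]
contact_force: [-0.2, -0.1, -1.9]
opening: 12.9
```

Emit:
{"name": "send_rows", "arguments": {
  "rows": [0,1,0,0,0,0,-1,0,0,0,0,0,0,-1]
}}

```text
time_s: 8.67
eef_pos: [458.0, -311.5, 21.2]
tool_rot: [[0.055, 0.0, 0.999], [-0.999, 0.0, 0.055], [-0.0, -1.0, 0.0]]
contact_force: [0.6, -0.1, -2.4]
opening: 12.6
```

Emit:
{"name": "send_rows", "arguments": {
  "rows": [0,1,0,0,0,0,-1,0,0,0,0,0,0,-1]
}}

```text
time_s: 8.83
eef_pos: [458.1, -311.6, 20.3]
tool_rot: [[0.055, 0.0, 0.999], [-0.999, -0.0, 0.055], [0.0, -1.0, 0.0]]
contact_force: [0.1, 0.4, -1.5]
opening: 12.8
```

Emit:
{"name": "send_rows", "arguments": {
  "rows": [0,1,0,0,0,0,-1,0,0,0,0,0,0,-1]
}}

```text
time_s: 9.0
eef_pos: [458.4, -311.9, 20.3]
tool_rot: [[0.054, 0.001, 0.999], [-0.999, -0.001, 0.054], [0.001, -1.0, 0.001]]
contact_force: [-0.2, -0.1, -2.3]
opening: 12.9
```

Emit:
{"name": "send_rows", "arguments": {
  "rows": [0,1,0,0,0,0,-1,0,0,0,0,0,0,-1]
}}

```text
time_s: 9.17
eef_pos: [458.6, -312.1, 20.2]
tool_rot: [[0.054, 0.002, 0.999], [-0.999, -0.002, 0.054], [0.002, -1.0, 0.002]]
contact_force: [-0.5, 0.7, -2.0]
opening: 13.4
```

```bash
python3 - <<'E'
from h import *
s=cap('side'); cv2.imwrite('pics/s4.png',cv2.resize(s['img'][200:384,180:450,::-1],(810,552)))
c=cap('wrist'); P=cloud(c); o=env.get_obs(); Q=(P-np.array(o['eef_pos']))@np.array(o['tool_rot']); print(o['eef_pos'],o['contact_force'],o['joint_velocities'])
for x0 in [-30,-20,0,20,30]:
  for zz in [80,120]:
    m=(abs(Q[...,2]-zz)<10)&(abs(Q[...,0]-x0)<4)&(c['depth']>0)
    if m.sum(): print(x0,zz,np.median(P[m],0).round(1))
E
```

```text
[ 458.64571876 -312.20574944   20.01962724] [-0.03540393 -0.17938168  3.97011573] [ 0.02164926  0.1406917   0.19903749 -0.03227001 -0.00475265 -0.05532894]
-30 80 [ 537.2 -277.8    5.1]
-30 120 [ 574.9 -275.8    5.2]
-20 80 [ 537.8 -287.9    5.2]
-20 120 [ 575.6 -285.9    5.2]
0 80 [ 538.6 -308.    13.5]
0 120 [ 575.3 -305.9   13.4]
20 80 [ 539.8 -327.8    5.1]
20 120 [ 577.8 -325.8    5.1]
30 80 [ 540.6 -337.9    5.2]
30 120 [ 578.2 -335.8    5.1]
```

View pics/s4.png

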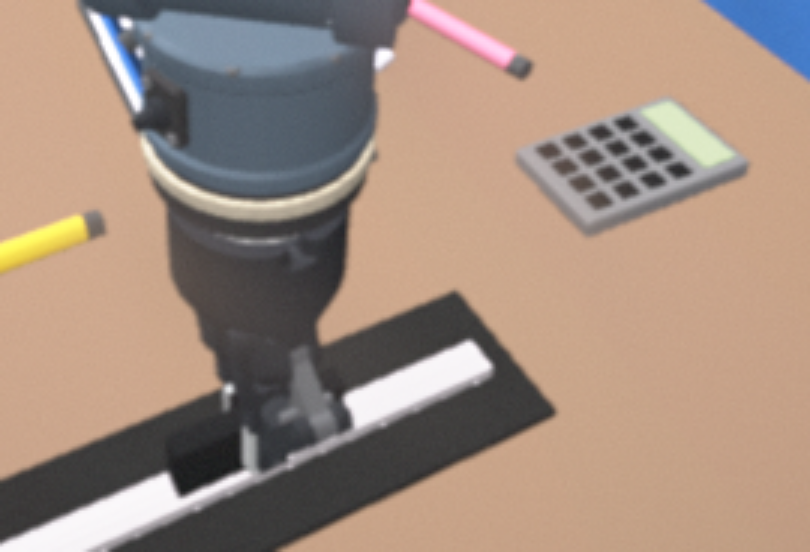

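The bar lies flat on the pad: its top is 8.3 mm above the pad surface and the force has turned positive. Releasing.

Emit:
{"name": "send_rows", "arguments": {
  "rows": [0,0,0,0,0,0,-0.5,0,0,0,0,0,0,0,0,0,0,0,0,0,0,0,0,0,0,0,0,0,0,-10,0,0,0,0,0,0,-25,0,0,0,0,0,0,-35,0,0,0,0,0]
}}

```text
time_s: 9.85
eef_pos: [455.1, -309.7, 86.4]
tool_rot: [[0.055, -0.007, 0.998], [-0.999, 0.005, 0.055], [-0.005, -1.0, -0.007]]
contact_force: [1.1, -0.8, 0.2]
opening: 42.5
```

```bash
python3 - <<'E'
from h import *
o=env.get_obs(); print(o['joints'])
c=cap('wrist'); cv2.imwrite('pics/w5.png',c['img'][:,:,::-1]); P=cloud(c);d=c['depth']
m=(P[...,2]>11)&(P[...,2]<17)&(abs(P[...,1]+310)<30)&(d>0); q=P[m]; cc=q.mean(0);dd=np.linalg.svd(q-cc)[2][0]; pr=(q-cc)@dd
print('bar',cc.round(1),dd.round(3),pr.min(),pr.max())
n=rot(-1.17)@NRM
# tube targets: axis pts
plan(np.array([450,-150,220]),Rtube(-1.17,1),0,vmax=40)
E
```

```text
[-3.42266694e+01  2.24284413e+01 -9.41097439e+00  5.86451053e+01
 -1.55404314e-02  1.42648194e+02]
bar [ 497.  -309.3   13.1] [-0.999 -0.054 -0.   ] -95.08994445683621 172.58751047511586
6 rows, t 9.9 pos [ 457.9 -311.6   94.2] left 204.9 32.27 force [ 3.1 -2.9  9.5] open 42.8070222549536
-27,-21,0.2,5.3,0.7,-0.2,0,-26.9,-21,1.7,5.4,0.7,-0.2,0,-26.8,-20.8,3.4,5.3,0.7,-0.2,0,-26.8,-20.5,5,5.3,0.7,-0.2,0,-26.9,-20.1,6.6,5.3,0.7,-0.2,0,-26.8,-19.5,8,5.4,0.7,-0.2,0
```

View pics/w5.png

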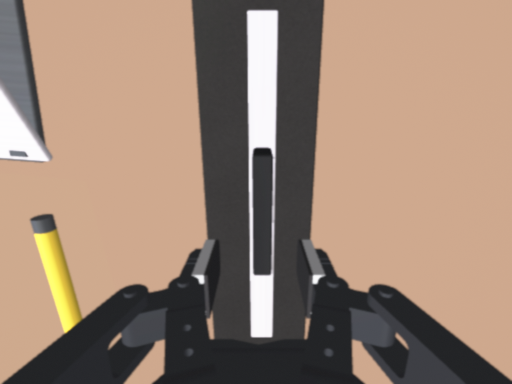

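```bash
cat >> h.py <<'E'
YAW=-1.17
n=rot(YAW)@NRM
F=np.array([552,-13.6,55.])
def axis(y): return F+rot(YAW)@[0,y,0]+n*27
E
python3 - <<'E'
from h import *
r,p,R=plan([440,-190,230],Rbar(YAW),0,vmax=40,wmax=6.9)
plan(axis(-66)+n*110,Rtube(YAW,-1),0,wmax=6.9,p=p,R=R); print(axis(-66))
E
```

```text
14 rows, t 9.9 pos [ 457.9 -311.6   94.2] left 183.1 90.38 force [ 3.1 -2.9  9.5] open 42.8070222549536
-8.7,-9.7,-0.8,1.7,-5.9,-1.8,0,-8.5,-10,0.4,1.7,-6,-1.9,0,-8,-10.2,1.5,1.7,-5.9,-1.8,0,-7.5,-10.4,2.7,1.7,-6,-1.8,0,-6.8,-10.5,3.7,1.7,-5.9,-1.9,0,-6,-10.7,4.6,1.7,-6,-1.8,0,-5.2,-10.6,5.6,1.7,-5.9,-1.9,0,-4.2,-10.6,6.4,1.8,-6,-1.8,0 

-3.1,-10.6,7.1,1.7,-5.9,-1.8,0,-2.1,-10.4,7.7,1.7,-6,-1.9,0,-0.9,-10.2,8.1,1.7,-5.9,-1.8,0,0.3,-9.9,8.5,1.7,-6,-1.8,0,1.5,-9.7,8.6,1.7,-5.9,-1.9,0,2.7,-9.4,8.8,1.7,-6,-1.8,0 

14 rows, t 9.9 pos [ 457.9 -311.6   94.2] left 132.0 89.99 force [ 3.1 -2.9  9.5] open 42.8070222549536
-0.1,4.9,8,0,-6.4,0,0,0.9,4.9,8,0,-6.5,0,0,1.7,5,7.9,0,-6.4,0,0,2.6,4.9,7.6,0,-6.4,0,0,3.5,4.9,7.3,0,-6.4,0,0,4.2,4.9,6.8,0,-6.5,0,0,5,4.9,6.3,0,-6.4,0,0,5.6,5,5.8,0,-6.4,0,0 

6.3,4.9,5,0,-6.5,0,0,6.8,4.9,4.4,0,-6.4,0,0,7.2,4.9,3.5,0,-6.4,0,0,7.6,4.9,2.7,0,-6.4,0,0,7.8,5,1.9,0,-6.5,0,0,8,4.9,0.9,0,-6.4,0,0 

[536.34751329 -79.29408936  77.8972986 ]
```

Emit:
{"name": "send_rows", "arguments": {
  "rows": [-8.7,-9.7,-0.8,1.7,-5.9,-1.8,0,-8.5,-10,0.4,1.7,-6,-1.9,0,-8,-10.2,1.5,1.7,-5.9,-1.8,0,-7.5,-10.4,2.7,1.7,-6,-1.8,0,-6.8,-10.5,3.7,1.7,-5.9,-1.9,0,-6,-10.7,4.6,1.7,-6,-1.8,0,-5.2,-10.6,5.6,1.7,-5.9,-1.9,0,-4.2,-10.6,6.4,1.8,-6,-1.8,0]
}}

```text
time_s: 10.57
eef_pos: [449.8, -241.6, 182.2]
tool_rot: [[0.742, 0.335, 0.58], [-0.577, -0.12, 0.808], [0.34, -0.935, 0.104]]
contact_force: [-0.7, -0.6, -0.2]
opening: 42.8
```

Emit:
{"name": "send_rows", "arguments": {
  "rows": [-3.1,-10.6,7.1,1.7,-5.9,-1.8,0,-2.1,-10.4,7.7,1.7,-6,-1.9,0,-0.9,-10.2,8.1,1.7,-5.9,-1.8,0,0.3,-9.9,8.5,1.7,-6,-1.8,0,1.5,-9.7,8.6,1.7,-5.9,-1.9,0,2.7,-9.4,8.8,1.7,-6,-1.8,0]
}}

```text
time_s: 11.07
eef_pos: [437.3, -184.4, 247.1]
tool_rot: [[0.828, 0.559, -0.046], [0.058, -0.003, 0.998], [0.558, -0.829, -0.035]]
contact_force: [0.1, 0.4, -0.4]
opening: 42.8
```

```bash
python3 - <<'E'
from h import *
plan(axis(-66)+n*110,Rtube(YAW,-1),0,wmax=6.9)
print(env.get_obs()['joints'])
E
```

```text
13 rows, t 11.07 pos [ 437.3 -184.4  247.1] left 136.8 85.71 force [ 0.1  0.4 -0.4] open 42.83976571187003
-0.2,6.6,8.2,0.1,-6.6,0.1,0,0.8,6.5,8.2,0.1,-6.6,0.2,0,1.7,6.6,8,0.1,-6.6,0.1,0,2.7,6.6,7.8,0.1,-6.6,0.2,0,3.5,6.6,7.4,0.1,-6.6,0.1,0,4.4,6.6,6.9,0.1,-6.5,0.2,0,5.2,6.6,6.4,0.1,-6.6,0.1,0,5.8,6.6,5.7,0.1,-6.6,0.1,0 

6.5,6.6,5,0.1,-6.6,0.2,0,7.1,6.6,4.2,0.1,-6.6,0.1,0,7.5,6.6,3.3,0.1,-6.6,0.2,0,7.8,6.5,2.5,0.1,-6.6,0.1,0,8.1,6.6,1.5,0.1,-6.6,0.2,0 

[-35.08814729 -16.71016266 -37.57516257  40.15106098  18.56920042
  56.47785217]
```

Emit:
{"name": "send_rows", "arguments": {
  "rows": [-0.2,6.6,8.2,0.1,-6.6,0.1,0,0.8,6.5,8.2,0.1,-6.6,0.2,0,1.7,6.6,8,0.1,-6.6,0.1,0,2.7,6.6,7.8,0.1,-6.6,0.2,0,3.5,6.6,7.4,0.1,-6.6,0.1,0,4.4,6.6,6.9,0.1,-6.5,0.2,0,5.2,6.6,6.4,0.1,-6.6,0.1,0,5.8,6.6,5.7,0.1,-6.6,0.1,0]
}}

```text
time_s: 11.73
eef_pos: [462.1, -118.3, 208.2]
tool_rot: [[0.437, 0.551, -0.711], [0.855, -0.007, 0.519], [0.281, -0.834, -0.474]]
contact_force: [0.7, -0.8, 0.2]
opening: 42.5
```

Emit:
{"name": "send_rows", "arguments": {
  "rows": [6.5,6.6,5,0.1,-6.6,0.2,0,7.1,6.6,4.2,0.1,-6.6,0.1,0,7.5,6.6,3.3,0.1,-6.6,0.2,0,7.8,6.5,2.5,0.1,-6.6,0.1,0,8.1,6.6,1.5,0.1,-6.6,0.2,0,0,0,0,0,0,0,0]
}}

```text
time_s: 12.23
eef_pos: [477.1, -74.7, 179.9]
tool_rot: [[-0.046, 0.545, -0.837], [0.998, -0.02, -0.068], [-0.053, -0.838, -0.543]]
contact_force: [-0.4, 0.2, -0.1]
opening: 42.9
```

```bash
cat >> h.py <<'E'
def tubes(c):
    """tube lines in face coords (up-slope s, rack y, h) relative to F"""
    P=cloud(c); B=np.array([rot(YAW)@UP,rot(YAW)@[0,1,0],n]).T
    return (P-F)@B
E
python3 - <<'E'
from h import *
plan(axis(-66)+n*60,Rtube(YAW,-1),0,wmax=6.9)
c=cap('wrist'); cv2.imwrite('pics/w6.png',c['img'][:,:,::-1]); np.savez('w6.npz',**c)
A=tubes(c); d=c['depth']; img=c['img'].astype(int)
m0=(d>0)&(abs(A[...,0])<70)
print('face h',np.median(A[...,2][m0&(abs(A[...,2])<8)&(abs(A[...,1])<100)]))
for y in (-66,0,66):
    m=(d>0)&(abs(A[...,1]-y)<12)&(A[...,2]>30)&(A[...,2]<40)&(abs(A[...,0])<90)
    q=A[m]; print(y,m.sum(),'s',np.percentile(q[:,0],[0.5,99.5]).round(1),'y med',np.median(q[:,1]).round(1),'h95',np.percentile(q[:,2],90).round(1), 'slope',np.polyfit(q[:,0],q[:,1],1).round(3))
print('open',env.get_obs()['joints'])
E
```

```text
2 rows, t 12.23 pos [477.1 -74.7 179.9] left 58.1 4.98 force [-0.4  0.2 -0.1] open 42.86904551690143
-1.2,28.9,2.5,0.5,2.4,-0.3,0,-1.5,29,2.2,0.5,2.5,-0.2,0 

face h -1.12199155546251
-66 1831 s [-59.4  59.9] y med -66.6 h95 34.4 slope [-1.0000e-03 -6.6561e+01]
0 1744 s [-59.3  55.4] y med -1.5 h95 34.4 slope [ 0.002 -1.298]
66 1779 s [-59.2  59.8] y med 63.5 h95 34.4 slope [-1.0000e-03  6.3932e+01]
open [-12.74513644 -15.81647946 -47.25885035  25.95117748   5.81322461
 -14.22009918]
```

View pics/w6.png

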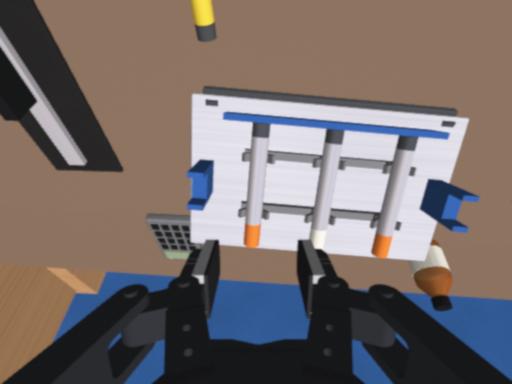

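Wrist view from the other side: the near orange tube is at column ~257 (rows 125–245), blank at 327, far orange tube at 393. All three extend ±59.5 mm about the face centre, so the frame is confirmed.

```bash
python3 - <<'E'
from h import *
plan(axis(-66.4)+n*35,Rtube(YAW,-1),0,vmax=20)
E
```

```text
5 rows, t 12.28 pos [477.2 -75.2 180.5] left 83.6 4.63 force [ 0.2 -0.4 -0.5] open 43.020520592479045
-0.4,16.7,1.2,0.2,0.9,-0.1,0,-0.5,16.6,1.1,0.2,0.9,-0.1,0,-0.5,16.7,1,0.2,0.9,-0.1,0,-0.6,16.7,1,0.2,0.9,-0.1,0,-0.6,16.7,0.9,0.2,0.9,-0.1,0
```

Emit:
{"name": "send_rows", "arguments": {
  "rows": [-0.4,16.7,1.2,0.2,0.9,-0.1,0,-0.5,16.6,1.1,0.2,0.9,-0.1,0,-0.5,16.7,1,0.2,0.9,-0.1,0,-0.6,16.7,1,0.2,0.9,-0.1,0,-0.6,14,0.9,0.2,0.9,-0.1,0,0,0,0,0,0,0,0]
}}

```text
time_s: 12.78
eef_pos: [520.3, -82.2, 114.2]
tool_rot: [[0.046, 0.538, -0.842], [0.999, -0.012, 0.047], [0.015, -0.843, -0.538]]
contact_force: [-1.4, 0.9, -0.6]
opening: 42.6
```

```bash
python3 - <<'E'
from h import *
plan(axis(-66.4)-n*18,Rtube(YAW,-1),0,vmax=14)
E
```

```text
5 rows, t 12.78 pos [520.3 -82.2 114.2] left 57.6 1.77 force [-1.4  0.9 -0.6] open 42.612459571442336
0.5,11.4,1.3,0.1,-0.3,0,0,0.6,11.5,1.2,0.1,-0.4,0,0,0.5,11.4,1.2,0.1,-0.3,0,0,0.6,11.5,1.2,0.1,-0.3,-0.1,0,0.6,11.4,1.2,0.1,-0.4,0,0
```

Emit:
{"name": "send_rows", "arguments": {
  "rows": [0.7,11.4,1.3,0.1,-0.5,0,0,0.7,11.5,1.2,0.1,-0.5,0,0,0.5,8,1.2,0.1,-0.3,0,0,0,0,0,0,0,0,0]
}}

```text
time_s: 13.12
eef_pos: [534.9, -82.6, 89.0]
tool_rot: [[0.036, 0.536, -0.844], [0.999, -0.014, 0.034], [0.007, -0.844, -0.536]]
contact_force: [-0.8, 0.4, -0.5]
opening: 42.6
```

```bash
python3 - <<'E'
from h import *
c=cap('wrist'); cv2.imwrite('pics/w7.png',c['img'][:,:,::-1])
plan(axis(-66.4)-n*18,Rtube(YAW,-1),0,vmax=14)
E
```

```text
3 rows, t 13.17 pos [534.9 -82.7  89.6] left 29.2 1.07 force [-0.3 -0.2  0.9] open 42.62570518559756
1,9.5,1.8,0.1,-0.3,0,0,1,9.6,1.7,0.2,-0.3,-0.1,0,1,9.5,1.7,0.1,-0.4,0,0
```

View pics/w7.png

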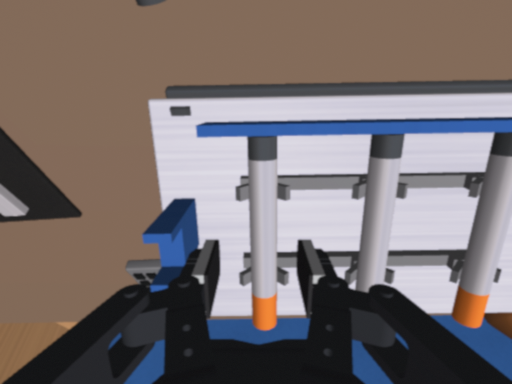

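Tube (column ~263) is between the fingers (columns 208/308) and the left finger clears the blue bracket. Descending the rest.

Emit:
{"name": "send_rows", "arguments": {
  "rows": [1.2,9.5,1.8,0.1,-0.4,0,0,1.2,9,1.7,0.2,-0.4,-0.1,0,1,6,1.7,0.1,-0.4,0,0,0,0,0,0,0,0,0]
}}

```text
time_s: 13.5
eef_pos: [544.9, -80.1, 68.6]
tool_rot: [[0.019, 0.533, -0.846], [1.0, -0.012, 0.015], [-0.002, -0.846, -0.533]]
contact_force: [0.1, 0.5, -0.7]
opening: 42.5
```

```bash
python3 - <<'E'
from h import *
plan(axis(-66.4)-n*18,Rtube(YAW,-1),0,vmax=14)
E
```

```text
1 rows, t 13.5 pos [544.9 -80.1  68.6] left 6.1 0.28 force [ 0.1  0.5 -0.7] open 42.472596931484354
0.3,5.6,2.4,0.2,0.1,-0.1,0
```

Emit:
{"name": "send_rows", "arguments": {
  "rows": [0.3,3,2,0.2,0,-0.1,0,0.2,2,1,0,0,0,0,0,0,0,0,0,0,-1,0,0,0,0,0,0,-1,0,0,0,0,0,0,-1,0,0,0,0,0,0,-1,0,0,0,0,0,0,-1]
}}

```text
time_s: 14.08
eef_pos: [544.7, -79.7, 63.1]
tool_rot: [[0.019, 0.53, -0.848], [1.0, -0.011, 0.016], [-0.001, -0.848, -0.53]]
contact_force: [0.1, -0.1, -0.8]
opening: 14.1
```

```bash
python3 - <<'E'
from h import *
plan(axis(-66.4)-n*18,Rtube(YAW,-1),-1,vmax=14)
c=cap('wrist'); cv2.imwrite('pics/w8.png',c['img'][:,:,::-1])
E
```

```text
1 rows, t 14.08 pos [544.7 -79.7  63.1] left 1.2 0.07 force [ 0.1 -0.1 -0.8] open 14.10090024495962
-0.1,1,-0.7,0,0.1,0,-1
```

View pics/w8.png

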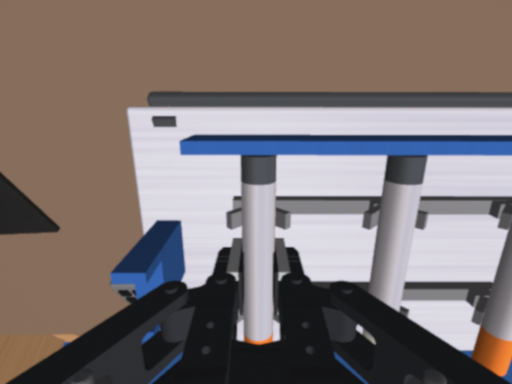

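```bash
python3 - <<'E'
from h import *
p0=axis(-66.4)-n*18
r,p,R=plan(p0+n*140,Rtube(YAW,-1),-1,vmax=22)
r,p,R=plan([470,120,200],Rdown(184),-1,vmax=32,wmax=6,p=p,R=R)
r,p,R=plan([515,305,170],Rdown(189.6),-1,vmax=32,p=p,R=R)
E
```

```text
7 rows, t 14.13 pos [544.8 -79.7  63.2] left 139.0 0.08 force [ 0.3  0.5 -0.3] open 13.581699298839624
0,-19.8,-0.1,0,0,0,-1,0,-19.9,-0.1,0,0,0,-1,0,-19.8,-0.1,0,0,0,-1,-0.1,-19.9,-0.1,0,0,0,-1,0,-19.8,-0.1,0,0.1,0,-1,0,-19.9,-0.1,0,0,0,-1,0,-19.8,-0.1,0,0,0,-1 

7 rows, t 14.13 pos [544.8 -79.7  63.2] left 199.3 32.44 force [ 0.3  0.5 -0.3] open 13.581699298839624
28.3,-2.7,-0.7,4.6,-0.7,-0.2,-1,28.4,-2.7,-0.8,4.5,-0.7,-0.2,-1,28.3,-2.6,-1,4.6,-0.8,-0.2,-1,28.3,-2.6,-1.2,4.6,-0.7,-0.2,-1,28.3,-2.6,-1.3,4.6,-0.7,-0.2,-1,28.3,-2.6,-1.4,4.5,-0.7,-0.2,-1,28.3,-2.7,-1.5,4.6,-0.8,-0.2,-1 

7 rows, t 14.13 pos [544.8 -79.7  63.2] left 192.8 5.56 force [ 0.3  0.5 -0.3] open 13.581699298839624
25.9,4.3,-8.3,0,-0.8,0,-1,25.8,4.3,-8.6,0,-0.8,0,-1,25.7,4.2,-9,0,-0.8,0,-1,25.5,4.3,-9.4,0,-0.8,0,-1,25.5,4.3,-9.7,0,-0.8,0,-1,25.2,4.3,-10.1,0,-0.8,0,-1,25.2,4.2,-10.4,0,-0.8,0,-1
```

Emit:
{"name": "send_rows", "arguments": {
  "rows": [0,-10,0,0,0,0,-1,0,-18,0,0,0,0,-1,0,-20,0,0,0,0,-1,0,-22,0,0,0,0,-1,0,-22,0,0,0,0,-1,0,-22,0,0,0,0,-1,0,-20,0,0,0,0,-1]
}}

```text
time_s: 14.72
eef_pos: [469.8, -77.3, 177.6]
tool_rot: [[0.018, 0.525, -0.851], [1.0, -0.009, 0.016], [0.001, -0.851, -0.525]]
contact_force: [0.9, -0.6, -0.9]
opening: 13.8
```

```bash
python3 - <<'E'
from h import *
r,p,R=plan([470,120,200],Rdown(184),-1,vmax=32,wmax=6)
r,p,R=plan([515,305,170],Rdown(189.6),-1,vmax=32,p=p,R=R)
E
```

```text
7 rows, t 14.72 pos [469.8 -77.3 177.6] left 198.6 32.08 force [ 0.9 -0.6 -0.9] open 13.80651030541077
28.2,-2.9,-1.3,4.5,-0.7,-0.2,-1,28.2,-3,-1.3,4.6,-0.7,-0.2,-1,28.2,-3,-1.5,4.5,-0.7,-0.2,-1,28.1,-3,-1.6,4.5,-0.7,-0.2,-1,28.2,-3,-1.7,4.5,-0.7,-0.1,-1,28.1,-3.1,-1.8,4.6,-0.7,-0.2,-1,28.2,-3.1,-1.8,4.5,-0.7,-0.2,-1 

7 rows, t 14.72 pos [469.8 -77.3 177.6] left 192.7 5.63 force [ 0.9 -0.6 -0.9] open 13.80651030541077
25.9,4.3,-8.3,0,-0.8,0,-1,25.8,4.2,-8.6,0,-0.8,0,-1,25.7,4.3,-8.9,0,-0.8,0,-1,25.5,4.3,-9.4,0,-0.8,0,-1,25.5,4.2,-9.7,0,-0.8,0,-1,25.2,4.3,-10,0,-0.8,0,-1,25.2,4.3,-10.4,0,-0.8,0,-1
```

Emit:
{"name": "send_rows", "arguments": {
  "rows": [28.2,-2.9,-1.3,4.5,-0.7,-0.2,-1,28.2,-3,-1.3,4.6,-0.7,-0.2,-1,28.2,-3,-1.5,4.5,-0.7,-0.2,-1,28.1,-3,-1.6,4.5,-0.7,-0.2,-1,28.2,-3,-1.7,4.5,-0.7,-0.1,-1,28.1,-3.1,-1.8,4.6,-0.7,-0.2,-1,28.2,-3.1,-1.8,4.5,-0.7,-0.2,-1]
}}

```text
time_s: 15.3
eef_pos: [467.2, 121.2, 208.8]
tool_rot: [[-0.058, -0.006, -0.998], [0.998, -0.007, -0.058], [-0.007, -1.0, 0.006]]
contact_force: [0.5, -0.9, 0.2]
opening: 13.9
```

Emit:
{"name": "send_rows", "arguments": {
  "rows": [25.9,4.3,-8.3,0,-0.8,0,-1,25.8,4.2,-8.6,0,-0.8,0,-1,25.7,4.3,-8.9,0,-0.8,0,-1,25.5,4.3,-9.4,0,-0.8,0,-1,25.5,4.2,-9.7,0,-0.8,0,-1,25.2,4.3,-10,0,-0.8,0,-1,18,4.3,-8,0,-0.8,0,-1,0,0,0,0,0,0,-1]
}}

```text
time_s: 15.97
eef_pos: [514.9, 313.8, 173.0]
tool_rot: [[-0.165, -0.014, -0.986], [0.986, -0.008, -0.165], [-0.005, -1.0, 0.015]]
contact_force: [1.1, -0.6, -0.6]
opening: 14.0
```

```bash
python3 - <<'E'
from h import *
env.capture('wrist')
c=cap('wrist'); cv2.imwrite('pics/w9.png',c['img'][:,:,::-1]); np.savez('w9.npz',**c)
o=env.get_obs(); print(o['eef_pos'],o['joints'],o['opening'],np.array(o['tool_rot']).round(3).tolist())
img=c['img'].astype(int); g=(img[...,1]>img[...,0]+40)&(img[...,1]>img[...,2]+30); P=cloud(c); d=c['depth']
print(g.sum())
q=P[g&(d>0)]; print(np.percentile(q,[1,50,99],axis=0).round(1).tolist())
w=(img.min(-1)>170)&(d>0)&(P[...,2]>2)&(P[...,2]<14); print(cv2.minAreaRect(P[w][:,:2].astype(np.float32)),np.median(P[w][:,2]))
E
```

```text
[514.6257474  311.346656   173.90790234] [ 3.11749601e+01  2.60637719e+01  9.14714359e+00  7.40108577e+01
 -2.24607109e-03  2.17780662e+01] 14.362909764317974 [[-0.163, -0.014, -0.986], [0.987, -0.008, -0.163], [-0.006, -1.0, 0.015]]
1306
[[467.8, 254.2, 10.2], [541.5, 295.2, 23.5], [563.2, 367.5, 191.1]]
((540.017333984375, 226.2171630859375), (158.34352111816406, 301.1180725097656), 10.140233039855957) 7.172582280278083
```

View pics/w9.png

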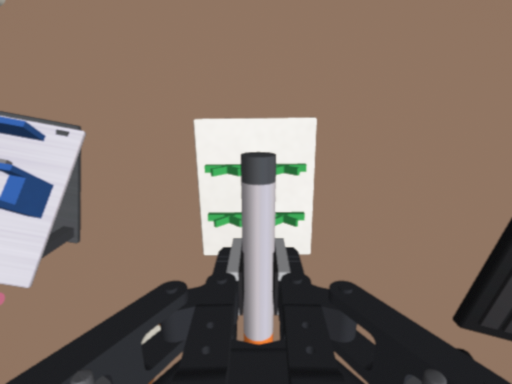

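```bash
python3 - <<'E'
from h import *
c=dict(np.load('w9.npz')); img=c['img'].astype(int); P=cloud(c); d=c['depth']; v,u=np.mgrid[0:384,0:512]
w=((img.min(-1)>170)&(u>185)&(u<325)&(v>110)&(v<262)).astype(np.uint8)
w=(w>0)&(P[...,2]>2)&(P[...,2]<14)
for z in (8,):
    uv=np.argwhere(w); 
    G=np.array([onz(c,(b,a),z)[:2] for a,b in uv],np.float32); print(cv2.minAreaRect(G))
print(cv2.minAreaRect(P[w][:,:2].astype(np.float32)),np.median(P[w][:,2]))
g=(img[...,1]>img[...,0]+40)&(img[...,1]>img[...,2]+30)&(u>190)&(u<320)&(v>150)&(v<235)&(P[...,2]<45)&(P[...,2]>5)
T=np.array([rot(9.8)[:,0],rot(9.8)[:,1]]).T
q=P[g]; L=(q[:,:2]-[527,310])@T
# V vertical profile: tops
for sx in(-28,28):
  for sy in (-30,30):
    m=(abs(L[:,0]-sx)<12)&(abs(L[:,1]-sy)<20)
    if m.sum(): print(sx,sy,m.sum(),np.percentile(L[m],[2,50,98],axis=0).round(1).tolist(),q[m][:,2].max().round(1))
E
```

```text
((524.4205932617188, 310.6789245605469), (157.5545654296875, 127.94634246826172), 10.148757934570312)
((524.8309326171875, 310.8179626464844), (158.19517517089844, 129.1683349609375), 10.27978229522705) 7.158665394309619Traceback (most recent call last):
  File "<stdin>", line 11, in <module>
ValueError: matmul: Input operand 1 has a mismatch in its core dimension 0, with gufunc signature (n?,k),(k,m?)->(n?,m?) (size 3 is different from 2)
```

```bash
python3 - <<'E'
from h import *
c=dict(np.load('w9.npz')); img=c['img'].astype(int); P=cloud(c); d=c['depth']; v,u=np.mgrid[0:384,0:512]
g=(img[...,1]>img[...,0]+40)&(img[...,1]>img[...,2]+30)&(u>190)&(u<320)&(v>150)&(v<235)&(P[...,2]<45)&(P[...,2]>5)
T=rot(10.1)[:2,:2]
q=P[g]; L=(q[:,:2]-[525.2,310.6])@T
for sx in(-28,28):
  for sy in (-30,30):
    m=(abs(L[:,0]-sx)<12)&(abs(L[:,1]-sy)<22)
    if m.sum(): 
        hi=m&(q[:,2]>28); print(sx,sy,m.sum(),np.percentile(L[m],[2,50,98],axis=0).round(1).tolist(),hi.sum(),np.percentile(L[hi][:,1],[5,95]) if hi.sum() else '')
E
```

```text
-28 -30 316 [[-31.6, -51.2], [-29.3, -33.6], [-24.0, -15.9]] 122 [-44.30819598 -15.90573673]
-28 30 257 [[-31.6, 22.0], [-28.9, 36.9], [-24.2, 51.6]] 82 [21.98010824 44.18154761]
28 -30 352 [[24.2, -51.3], [26.1, -33.6], [31.6, -16.5]] 97 [-43.27997982 -16.47081218]
28 30 283 [[24.2, 21.8], [26.4, 36.5], [31.6, 51.2]] 71 [21.29107466 44.74413687]
```

```bash
cat >> h.py <<'E'
TC=np.array([525.2,310.6]); TY=10.1
def tray(x,y,z): return np.append(TC+rot(TY)[:2,:2]@[x,y],z)
E
python3 - <<'E'
from h import *
c=dict(np.load('w9.npz')); T=c['T_tool_cam']; K=c['intrinsics']; d=c['depth']; v,u=np.mgrid[0:384,0:512]
Pc=np.stack([(u-K[0,2])/K[0,0]*d,(v-K[1,2])/K[1,1]*d,d],-1); Q=Pc@T[:3,:3].T+T[:3,3]
for z in (25,35,45,55):
    m=(abs(Q[...,2]-z)<4)&(abs(Q[...,0])<8)&(abs(Q[...,1])<40)&(d>0)
    print(z,m.sum(),Q[m][:,0].min().round(1),Q[m][:,0].max().round(1),'top y',np.percentile(Q[m][:,1],3).round(1))
m=(abs(Q[...,0])<8)&(abs(Q[...,1])<30)&(d>0)&(Q[...,2]>0); print('end z',np.percentile(Q[m][:,2],99.5))
plan(tray(0,30,70),Rdown(180+TY),-1,vmax=14)
E
```

```text
25 539 -8.0 7.9 top y -24.4
35 564 -7.7 7.7 top y -24.3
45 610 -8.0 8.0 top y -24.3
55 757 -7.8 7.8 top y -24.2
end z 58.401311681229004
8 rows, t 16.07 pos [514.6 311.3 173.9] left 108.0 1.16 force [-0.3 -0.4  0.4] open 14.362909764317974
3.5,12.9,-1.4,-0.1,-0.1,0,-1,3.5,13,-1.5,-0.1,-0.1,-0.1,-1,3.5,13,-1.4,-0.1,-0.1,0,-1,3.5,12.9,-1.4,-0.1,-0.1,-0.1,-1,3.5,13,-1.3,-0.1,0,0,-1,3.5,13,-1.4,-0.1,-0.1,-0.1,-1,3.4,12.9,-1.3,-0.2,-0.1,0,-1,3.4,13,-1.3,-0.1,-0.1,0,-1
```

Emit:
{"name": "send_rows", "arguments": {
  "rows": [3.5,12.9,-1.4,-0.1,-0.1,0,-1,3.5,13,-1.5,-0.1,-0.1,-0.1,-1,3.5,13,-1.4,-0.1,-0.1,0,-1,3.5,12.9,-1.4,-0.1,-0.1,-0.1,-1,3.5,13,-1.3,-0.1,0,0,-1,3.5,13,-1.4,-0.1,-0.1,-0.1,-1,3.4,12.9,-1.3,-0.2,-0.1,0,-1,0,0,0,0,0,0,-1]
}}

```text
time_s: 16.73
eef_pos: [521.0, 329.9, 84.2]
tool_rot: [[-0.165, 0.005, -0.986], [0.986, 0.001, -0.165], [0.0, -1.0, -0.005]]
contact_force: [-0.1, 0.2, -0.8]
opening: 14.2
```

```bash
python3 - <<'E'
from h import *
plan(tray(0,30,26),Rdown(180+TY),-1,vmax=10)
E
```

```text
6 rows, t 16.73 pos [521.  329.9  84.2] left 59.1 0.66 force [-0.1  0.2 -0.8] open 14.16484011309737
1.7,9.7,-0.1,0,-0.1,0,-1,1.7,9.7,0,0.1,-0.1,0,-1,1.7,9.7,-0.1,0,-0.1,0,-1,1.7,9.7,-0.1,0.1,-0.1,0,-1,1.7,9.7,-0.1,0,-0.1,0,-1,1.7,9.7,-0.1,0.1,-0.1,0,-1
```

Emit:
{"name": "send_rows", "arguments": {
  "rows": [1.9,9.7,-0.1,0,-0.1,0,-1,1.9,9.7,0,0.1,-0.1,0,-1,1.8,9.7,-0.1,0,-0.1,0,-1,1.8,9.7,-0.1,0.1,-0.1,0,-1,1.7,7,-0.1,0,-0.1,0,-1,1.5,5,-0.1,0.1,-0.1,0,-1,0,0,0,0,0,0,-1]
}}

```text
time_s: 17.32
eef_pos: [520.7, 339.2, 31.2]
tool_rot: [[-0.173, 0.001, -0.985], [0.985, 0.001, -0.173], [0.001, -1.0, -0.001]]
contact_force: [-0.4, 0.0, 0.1]
opening: 13.8
```

```bash
python3 - <<'E'
from h import *
plan(tray(0,30,17),Rdown(180+TY),-1,vmax=10)
c=cap('wrist'); cv2.imwrite('pics/w10.png',c['img'][:,:,::-1])
plan(tray(0,30,17),Rdown(180+TY),-1,vmax=10)
E
```

```text
2 rows, t 17.32 pos [520.7 339.2  31.2] left 14.3 0.13 force [-0.4  0.   0.1] open 13.813381439396084
0.5,7.1,0.3,0,-0.1,0,-1,0.5,7.1,0.3,0,0,0,-1 

2 rows, t 17.37 pos [520.8 339.3  31.7] left 14.8 0.15 force [0.1 0.6 0. ] open 14.062575009673523
0.5,7.4,0.4,0,-0.1,0,-1,0.5,7.3,0.4,0.1,0,0,-1
```

View pics/w10.png

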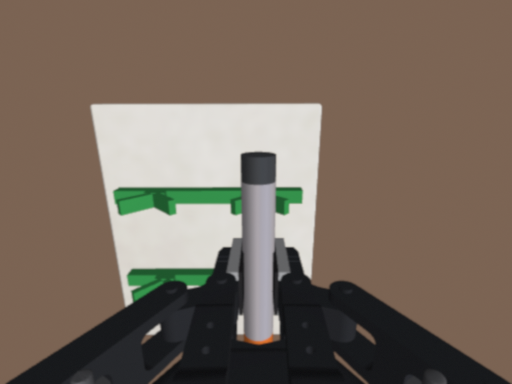

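Tube (column 258) is centred over the V, whose arms are at columns 236 and 285. Lowering.

Emit:
{"name": "send_rows", "arguments": {
  "rows": [0.5,5,0.2,0,0,0,-1,0.4,4,0.2,0,0,0,-1,0.2,2,0,0,0,0,-1,0,0,0,0,0,0,-1]
}}

```text
time_s: 17.7
eef_pos: [520.8, 340.8, 20.6]
tool_rot: [[-0.173, 0.002, -0.985], [0.985, 0.002, -0.173], [0.001, -1.0, -0.003]]
contact_force: [0.7, -0.5, -0.4]
opening: 13.9
```

Emit:
{"name": "send_rows", "arguments": {
  "rows": [0,1.5,0,0,0,0,-1,0,0,0,0,0,0,-1]
}}

```text
time_s: 17.87
eef_pos: [520.9, 340.8, 19.1]
tool_rot: [[-0.173, 0.003, -0.985], [0.985, 0.002, -0.173], [0.001, -1.0, -0.003]]
contact_force: [0.7, -0.9, -0.7]
opening: 13.6
```

Emit:
{"name": "send_rows", "arguments": {
  "rows": [0,1.5,0,0,0,0,-1,0,0,0,0,0,0,-1]
}}

```text
time_s: 18.03
eef_pos: [521.1, 340.9, 17.8]
tool_rot: [[-0.173, 0.003, -0.985], [0.985, 0.002, -0.173], [0.002, -1.0, -0.003]]
contact_force: [-0.9, 0.3, -0.7]
opening: 13.7
```

Emit:
{"name": "send_rows", "arguments": {
  "rows": [0,1.2,0,0,0,0,-1,0,0,0,0,0,0,-1]
}}

```text
time_s: 18.2
eef_pos: [521.5, 340.7, 17.1]
tool_rot: [[-0.173, 0.004, -0.985], [0.985, 0.002, -0.173], [0.001, -1.0, -0.004]]
contact_force: [-0.4, -2.0, -0.2]
opening: 14.1
```

Emit:
{"name": "send_rows", "arguments": {
  "rows": [0,1,0,0,0,0,-1,0,0,0,0,0,0,-1]
}}

```text
time_s: 18.37
eef_pos: [521.8, 340.4, 16.8]
tool_rot: [[-0.173, 0.005, -0.985], [0.985, 0.002, -0.173], [0.001, -1.0, -0.005]]
contact_force: [-2.3, -1.3, 0.7]
opening: 13.7
```

Emit:
{"name": "send_rows", "arguments": {
  "rows": [0,1,0,0,0,0,-1,0,0,0,0,0,0,-1]
}}

```text
time_s: 18.53
eef_pos: [521.9, 340.4, 16.7]
tool_rot: [[-0.173, 0.005, -0.985], [0.985, 0.002, -0.173], [0.001, -1.0, -0.006]]
contact_force: [-1.2, -1.2, 0.9]
opening: 14.5
```

Contact made: z has stalled at 16.7 and a lateral force has appeared. Release and back off.

Emit:
{"name": "send_rows", "arguments": {
  "rows": [0,0,0,0,0,0,-0.6,0,0,0,0,0,0,-0.3,0,0,0,0,0,0,0,0,0,0,0,0,0,0,0,-10,0,0,0,0,0,0,-20,0,0,0,0,0,0,-30,0,0,0,0,0,0,-30,0,0,0,0,0]
}}

```text
time_s: 19.2
eef_pos: [518.0, 338.3, 104.3]
tool_rot: [[-0.173, -0.004, -0.985], [0.985, -0.003, -0.173], [-0.003, -1.0, 0.004]]
contact_force: [1.1, -0.0, 0.4]
opening: 43.2
```

```bash
python3 - <<'E'
from h import *
c=cap('wrist'); cv2.imwrite('pics/w11.png',c['img'][:,:,::-1])
P=cloud(c); L=(P[...,:2]-TC)@rot(TY)[:2,:2]; d=c['depth']
m=(abs(L[...,1]-30)<15)&(abs(L[...,0])<85)&(P[...,2]>36)&(P[...,2]<50)&(d>0)
print(m.sum(),np.percentile(L[m],[1,50,99],axis=0).round(1).tolist(),np.percentile(P[m][:,2],[50,95]).round(1),np.polyfit(L[m][:,0],L[m][:,1],1),np.polyfit(L[m][:,0],P[m][:,2],1))
p1=[500,200,200]
r,p,R=plan(p1,Rdown(180+4),0,vmax=32)
r,p,R=plan(axis(66)+n*100,Rtube(YAW,-1),0,vmax=25,wmax=6,p=p,R=R)
E
```

```text
2584 [[-55.8, 22.7], [-4.2, 29.5], [62.2, 36.8]] [39.5 41. ] [9.4287423e-05 2.9734848e+01] [1.12165614e-03 3.92240009e+01]
6 rows, t 19.25 pos [520.1 339.7 110.8] left 166.9 5.96 force [1.5 0.7 7.7] open 42.56882658149993
-22.3,-14.9,7.3,0,1,0,0,-22.5,-14.9,6.9,0,1,0,0,-22.6,-14.9,6.5,0.1,1,0,0,-22.7,-14.8,6.2,0,1,0,0,-22.8,-14.9,5.7,0,1,0,0,-22.9,-14.9,5.4,0,1,0,0 

7 rows, t 19.25 pos [520.1 339.7 110.8] left 151.6 32.36 force [1.5 0.7 7.7] open 42.56882658149993
-20.7,5.3,3.4,-4.6,0.7,0.2,0,-20.7,5.1,3.6,-4.5,0.7,0.2,0,-20.8,4.9,3.8,-4.6,0.7,0.2,0,-20.8,4.7,3.8,-4.6,0.7,0.2,0,-20.8,4.4,4,-4.5,0.8,0.3,0,-20.9,4.2,4,-4.6,0.7,0.2,0,-20.9,4,4.1,-4.5,0.7,0.2,0
```

View pics/w11.png

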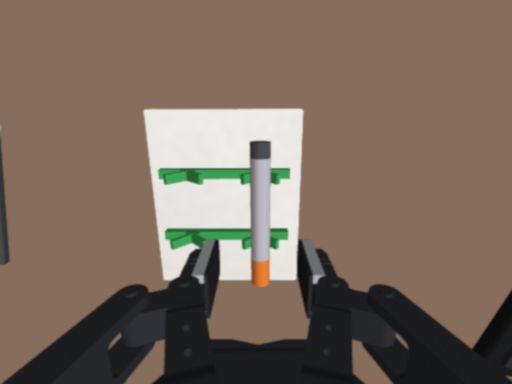

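First tube lies home in the +30 cradle (columns 250–271): y = 29.7, x ≈ 3, top 41 mm (axis ≈ 33). Going for the second.

Emit:
{"name": "send_rows", "arguments": {
  "rows": [-22.3,-14.9,7.3,0,1,0,0,-22.5,-14.9,6.9,0,1,0,0,-22.6,-14.9,6.5,0.1,1,0,0,-22.7,-14.8,6.2,0,1,0,0,-22.8,-14.9,5.7,0,1,0,0,-22.9,-14.9,5.4,0,1,0,0]
}}

```text
time_s: 19.75
eef_pos: [499.2, 199.2, 207.2]
tool_rot: [[-0.071, 0.005, -0.997], [0.997, 0.004, -0.071], [0.003, -1.0, -0.005]]
contact_force: [-0.2, -0.5, -0.5]
opening: 42.7
```

Emit:
{"name": "send_rows", "arguments": {
  "rows": [-20.7,5.3,3.4,-4.6,0.7,0.2,0,-20.7,5.1,3.6,-4.5,0.7,0.2,0,-20.8,4.9,3.8,-4.6,0.7,0.2,0,-20.8,4.7,3.8,-4.6,0.7,0.2,0,-20.8,4.4,4,-4.5,0.8,0.3,0,-20.9,4.2,4,-4.6,0.7,0.2,0,-12,4,4.1,-4.5,0.7,0.2,0,0,0,0,0,0,0,0]
}}

```text
time_s: 20.42
eef_pos: [484.9, 52.4, 174.7]
tool_rot: [[0.03, 0.562, -0.827], [1.0, -0.013, 0.027], [0.004, -0.827, -0.562]]
contact_force: [-1.5, 0.1, -0.4]
opening: 43.0
```

```bash
python3 - <<'E'
from h import *
plan(axis(65.8)+n*35,Rtube(YAW,-1),0,vmax=16)
E
```

```text
5 rows, t 20.42 pos [484.9  52.4 174.7] left 76.0 2.28 force [-1.5  0.1 -0.4] open 42.9560549620503
0.3,15.1,1.7,0.4,-0.1,0,0,0.2,15.1,1.5,0.5,-0.1,0,0,0.3,15.2,1.4,0.4,-0.2,-0.1,0,0.2,15.1,1.4,0.5,-0.1,0,0,0.3,15.2,1.2,0.4,-0.1,0,0
```

Emit:
{"name": "send_rows", "arguments": {
  "rows": [0.3,15.1,1.7,0.4,-0.1,0,0,0.2,15.1,1.5,0.5,-0.1,0,0,0.3,15.2,1.4,0.4,-0.2,-0.1,0,0.2,15.1,1.4,0.5,-0.1,0,0,0.3,12,1.2,0.4,-0.1,0,0,0,0,0,0,0,0,0]
}}

```text
time_s: 20.92
eef_pos: [520.3, 53.2, 112.5]
tool_rot: [[0.02, 0.531, -0.847], [1.0, -0.009, 0.019], [0.002, -0.847, -0.531]]
contact_force: [-0.4, -0.4, -0.7]
opening: 42.7
```

```bash
python3 - <<'E'
from h import *
c=cap('wrist'); cv2.imwrite('pics/w12.png',c['img'][:,:,::-1])
A=tubes(c); d=c['depth']
for y in (0,66):
    m=(d>0)&(abs(A[...,1]-y)<12)&(A[...,2]>30)&(A[...,2]<40)&(abs(A[...,0])<90)
    q=A[m]; print(y,m.sum(),'s',np.percentile(q[:,0],[0.5,99.5]).round(1),'y med',np.median(q[:,1]).round(1),'h95',np.percentile(q[:,2],90).round(1))
plan(axis(65.8)-n*18,Rtube(YAW,-1),0,vmax=12)
E
```

```text
0 3045 s [-59.5  47.6] y med 0.7 h95 34.2
66 3382 s [-59.4  59.6] y med 65.6 h95 34.3
5 rows, t 20.97 pos [520.2  53.2 113.3] left 58.1 0.2 force [-0.6  0.4  0.3] open 42.962971100725916
-0.1,11.6,0.6,0,0,0,0,-0.1,11.6,0.6,0.1,0,0,0,-0.1,11.6,0.6,0,0,0.1,0,-0.1,11.6,0.5,0,-0.1,0,0,0,11.6,0.6,0.1,0,0,0
```

View pics/w12.png

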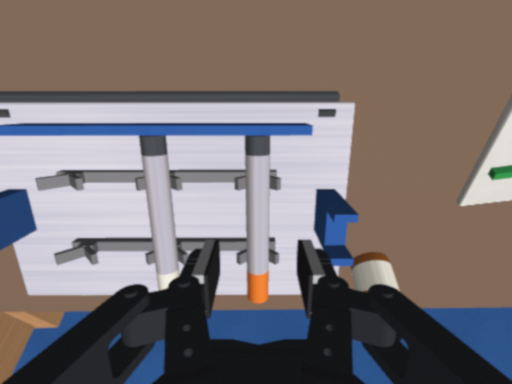

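The second orange tube (column 258) is centred between the fingers, and the right finger clears the bracket at column ~330. Descending.

Emit:
{"name": "send_rows", "arguments": {
  "rows": [-0.1,11.6,0.6,0,0,0,0,-0.1,11.6,0.6,0.1,0,0,0,-0.1,11.6,0.6,0,0,0.1,0,-0.1,10,0.5,0,-0.1,0,0,0,5,0.6,0.1,0,0,0,0,0,0,0,0,0,0]
}}

```text
time_s: 21.47
eef_pos: [547.8, 54.1, 75.3]
tool_rot: [[0.019, 0.534, -0.845], [1.0, -0.009, 0.017], [0.002, -0.846, -0.534]]
contact_force: [-0.3, 0.4, 0.0]
opening: 42.5
```

```bash
python3 - <<'E'
from h import *
plan(axis(65.8)-n*18,Rtube(YAW,-1),0,vmax=12)
E
```

```text
2 rows, t 21.47 pos [547.8  54.1  75.3] left 12.9 0.3 force [-0.3  0.4  0. ] open 42.47790091060377
-0.9,5.6,3.1,0.1,0,0.1,0,-0.9,5.6,3,0.2,0,0,0
```

Emit:
{"name": "send_rows", "arguments": {
  "rows": [-0.9,5,3.5,0.1,0,0.1,0,-0.7,5,3,0.1,0,0,0,0,0,0,0,0,0,0]
}}

```text
time_s: 21.72
eef_pos: [548.2, 52.8, 64.8]
tool_rot: [[0.02, 0.532, -0.846], [1.0, -0.01, 0.017], [0.001, -0.846, -0.533]]
contact_force: [0.0, 0.2, 0.7]
opening: 42.8
```

```bash
python3 - <<'E'
from h import *
plan(axis(65.8)-n*18,Rtube(YAW,-1),0,vmax=12)
E
```

```text
1 rows, t 21.72 pos [548.2  52.8  64.8] left 2.3 0.18 force [0.  0.2 0.7] open 42.78060422207913
-0.5,2.1,0.8,0.2,0,0,0
```

Emit:
{"name": "send_rows", "arguments": {
  "rows": [-0.4,1.5,0.8,0.1,0,0,0,0,0,0,0,0,0,-1,0,0,0,0,0,0,-1,0,0,0,0,0,0,-1,0,0,0,0,0,0,-1,0,0,0,0,0,0,-1]
}}

```text
time_s: 22.22
eef_pos: [547.9, 52.2, 63.6]
tool_rot: [[0.02, 0.531, -0.847], [1.0, -0.01, 0.017], [0.001, -0.847, -0.531]]
contact_force: [-0.8, 0.3, -0.7]
opening: 14.3
```

```bash
python3 - <<'E'
from h import *
plan(axis(65.8)-n*18,Rtube(YAW,-1),-1,vmax=12)
c=cap('wrist'); cv2.imwrite('pics/w13.png',c['img'][:,:,::-1])
E
```

```text
1 rows, t 22.22 pos [547.9  52.2  63.6] left 1.2 0.09 force [-0.8  0.3 -0.7] open 14.317377891537324
0.1,1.2,0,0.1,0,0,-1
```

View pics/w13.png

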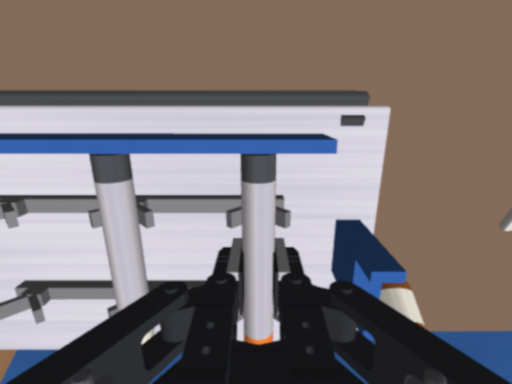

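Tube gripped (column 258, opening 14.3). Lifting straight out along the normal.

Emit:
{"name": "send_rows", "arguments": {
  "rows": [0,-10,0,0,0,0,-1,0,-18,0,0,0,0,-1,0,-20,0,0,0,0,-1,0,-22,0,0,0,0,-1,0,-22,0,0,0,0,-1,0,-22,0,0,0,0,-1,0,-18,0,0,0,0,-1]
}}

```text
time_s: 22.85
eef_pos: [473.9, 53.2, 176.3]
tool_rot: [[0.02, 0.526, -0.85], [1.0, -0.011, 0.017], [-0.0, -0.85, -0.526]]
contact_force: [0.6, 0.2, -0.7]
opening: 13.7
```

```bash
python3 - <<'E'
from h import *
r,p,R=plan(tray(0,-30,150),Rdown(180+TY),-1,vmax=25,wmax=5)
E
```

```text
10 rows, t 22.85 pos [473.9  53.2 176.3] left 236.2 33.64 force [ 0.6  0.2 -0.7] open 13.735774030258378
22.9,5,-3,3.2,-1.1,-0.3,-1,22.8,4.8,-3.8,3.1,-1.1,-0.3,-1,22.7,4.8,-4.4,3.2,-1.1,-0.3,-1,22.6,4.7,-5.2,3.2,-1.1,-0.4,-1,22.4,4.5,-5.8,3.1,-1.1,-0.3,-1,22.3,4.2,-6.5,3.2,-1.1,-0.3,-1,22.2,4.1,-7.1,3.1,-1.1,-0.3,-1,22,3.7,-7.8,3.2,-1.1,-0.3,-1 

21.8,3.4,-8.4,3.2,-1.1,-0.3,-1,21.6,3,-9,3.1,-1.1,-0.3,-1
```

Emit:
{"name": "send_rows", "arguments": {
  "rows": [22.9,2,-3,3.2,-1.1,-0.3,-1,22.8,2,-3.8,3.1,-1.1,-0.3,-1,22.7,2,-4.4,3.2,-1.1,-0.3,-1,22.6,4.7,-5.2,3.2,-1.1,-0.4,-1,22.4,4.5,-5.8,3.1,-1.1,-0.3,-1,22.3,4.2,-6.5,3.2,-1.1,-0.3,-1,22.2,4.1,-7.1,3.1,-1.1,-0.3,-1,22,3.7,-7.8,3.2,-1.1,-0.3,-1]
}}

```text
time_s: 23.52
eef_pos: [513.7, 240.9, 171.4]
tool_rot: [[-0.139, 0.109, -0.984], [0.99, 0.007, -0.139], [-0.008, -0.994, -0.109]]
contact_force: [0.6, -0.7, -0.7]
opening: 13.7
```

Emit:
{"name": "send_rows", "arguments": {
  "rows": [21.8,3.4,-8.4,3.2,-1.1,-0.3,-1,14,3,-9,3.1,-1.1,-0.3,-1,0,0,0,0,0,0,-1]
}}

```text
time_s: 23.77
eef_pos: [527.5, 284.7, 163.0]
tool_rot: [[-0.183, -0.012, -0.983], [0.983, -0.001, -0.183], [0.001, -1.0, 0.012]]
contact_force: [1.0, 1.0, -0.5]
opening: 13.7
```

```bash
python3 - <<'E'
from h import *
r,p,R=plan(tray(0,-30,70),Rdown(180+TY),-1,vmax=13)
E
```

```text
8 rows, t 23.77 pos [527.5 284.7 163. ] left 93.1 0.83 force [ 1.   1.  -0.5] open 13.681006125319481
-0.5,11.6,-0.4,-0.1,0.1,0,-1,-0.6,11.6,-0.4,-0.1,0,0,-1,-0.5,11.7,-0.4,-0.1,0.1,0,-1,-0.5,11.6,-0.4,-0.1,0,0,-1,-0.5,11.6,-0.3,0,0.1,0,-1,-0.6,11.6,-0.4,-0.1,0,0.1,-1,-0.5,11.7,-0.3,-0.1,0.1,0,-1,-0.5,11.6,-0.3,-0.1,0,0,-1
```

Emit:
{"name": "send_rows", "arguments": {
  "rows": [-0.5,11.6,-0.4,-0.1,0.1,0,-1,-0.6,11.6,-0.4,-0.1,0,0,-1,-0.5,11.7,-0.4,-0.1,0.1,0,-1,-0.5,11.6,-0.4,-0.1,0,0,-1,-0.5,11.6,-0.3,0,0.1,0,-1,-0.6,11.6,-0.4,-0.1,0,0.1,-1,-0.5,11.7,-0.3,-0.1,0.1,0,-1,0,0,0,0,0,0,-1]
}}

```text
time_s: 24.43
eef_pos: [528.3, 278.1, 72.8]
tool_rot: [[-0.173, 0.003, -0.985], [0.985, -0.002, -0.173], [-0.002, -1.0, -0.002]]
contact_force: [-0.4, -1.0, -1.0]
opening: 14.1
```

```bash
python3 - <<'E'
from h import *
r,p,R=plan(tray(0,-30,27),Rdown(180+TY),-1,vmax=10)
E
```

```text
5 rows, t 24.43 pos [528.3 278.1  72.8] left 45.9 0.24 force [-0.4 -1.  -1. ] open 14.123667761638362
0.5,9.2,-0.5,0,0,0,-1,0.5,9.1,-0.5,0.1,-0.1,0,-1,0.6,9.2,-0.5,0,0,-0.1,-1,0.5,9.1,-0.6,0,0,0,-1,0.5,9.2,-0.5,0,-0.1,0,-1
```

Emit:
{"name": "send_rows", "arguments": {
  "rows": [0.7,9.2,-0.5,0,0,0,-1,0.7,9.1,-0.5,0.1,-0.1,0,-1,0.7,9.2,-0.5,0,0,-0.1,-1,0.6,7,-0.6,0,0,0,-1,0.5,5,-0.5,0,-0.1,0,-1,0,0,0,0,0,0,-1]
}}

```text
time_s: 24.93
eef_pos: [530.0, 280.9, 30.4]
tool_rot: [[-0.175, 0.003, -0.985], [0.985, 0.001, -0.175], [0.0, -1.0, -0.003]]
contact_force: [0.1, -1.0, -0.8]
opening: 14.1
```

```bash
python3 - <<'E'
from h import *
c=cap('wrist'); cv2.imwrite('pics/w14.png',c['img'][:,:,::-1])
r,p,R=plan(tray(0,-30,17),Rdown(180+TY),-1,vmax=10)
E
```

```text
2 rows, t 24.98 pos [530.  280.9  30.9] left 13.9 0.19 force [ 0.  -0.3 -0.4] open 13.78615161986084
0,6.9,-0.2,0.1,0,0,-1,0.1,7,-0.2,0.1,0,0,-1
```

View pics/w14.png

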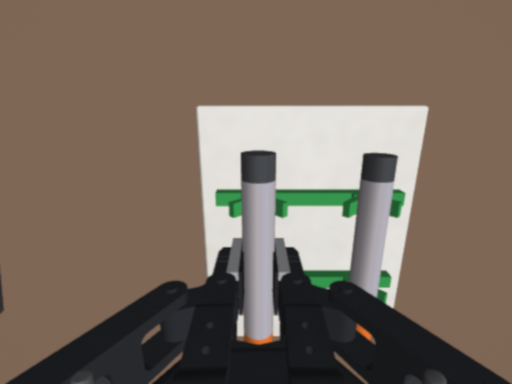

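Tube (258) is over the -30 V (arms at columns 236 and 282), with the first tube clear at column 375. Lowering.

Emit:
{"name": "send_rows", "arguments": {
  "rows": [0,5,-0.2,0.1,0,0,-1,0,4,0,0,0,0,-1,0,2,0,0,0,0,-1,0,0,0,0,0,0,-1]
}}

```text
time_s: 25.32
eef_pos: [531.1, 281.4, 19.7]
tool_rot: [[-0.175, 0.003, -0.984], [0.984, 0.001, -0.175], [0.001, -1.0, -0.003]]
contact_force: [0.3, 0.8, 0.1]
opening: 14.2
```

Emit:
{"name": "send_rows", "arguments": {
  "rows": [0,1.5,0,0,0,0,-1,0,0,0,0,0,0,-1]
}}

```text
time_s: 25.48
eef_pos: [531.2, 281.5, 18.2]
tool_rot: [[-0.175, 0.003, -0.985], [0.985, 0.001, -0.175], [0.001, -1.0, -0.003]]
contact_force: [-0.3, -0.4, -0.6]
opening: 13.8
```

Emit:
{"name": "send_rows", "arguments": {
  "rows": [0,1.2,0,0,0,0,-1,0,0,0,0,0,0,-1]
}}

```text
time_s: 25.65
eef_pos: [531.5, 281.4, 17.3]
tool_rot: [[-0.175, 0.004, -0.985], [0.985, 0.001, -0.175], [0.001, -1.0, -0.004]]
contact_force: [0.2, -0.7, -0.2]
opening: 14.0
```

Emit:
{"name": "send_rows", "arguments": {
  "rows": [0,1,0,0,0,0,-1,0,0,0,0,0,0,-1]
}}

```text
time_s: 25.82
eef_pos: [531.8, 281.2, 17.0]
tool_rot: [[-0.175, 0.005, -0.985], [0.985, 0.001, -0.175], [0.0, -1.0, -0.005]]
contact_force: [0.1, -1.1, -0.7]
opening: 14.1
```

Emit:
{"name": "send_rows", "arguments": {
  "rows": [0,1,0,0,0,0,-1,0,0,0,0,0,0,-1]
}}

```text
time_s: 25.98
eef_pos: [532.0, 281.2, 16.9]
tool_rot: [[-0.175, 0.005, -0.985], [0.985, 0.001, -0.175], [0.0, -1.0, -0.006]]
contact_force: [-0.7, -1.4, 0.5]
opening: 14.2
```

Emit:
{"name": "send_rows", "arguments": {
  "rows": [0,0,0,0,0,0,-0.6,0,0,0,0,0,0,-0.3,0,0,0,0,0,0,0,0,0,0,0,0,0,0,0,-10,0,0,0,0,0,0,-20,0,0,0,0,0,0,-30,0,0,0,0,0,0,-30,0,0,0,0,0]
}}

```text
time_s: 26.65
eef_pos: [527.8, 279.5, 105.0]
tool_rot: [[-0.175, -0.004, -0.985], [0.985, -0.003, -0.175], [-0.002, -1.0, 0.005]]
contact_force: [0.1, 1.1, 0.5]
opening: 42.9
```

Emit:
{"name": "send_rows", "arguments": {
  "rows": [0,-30,0,0,0,0,0,0,-20,0,0,0,0,0,0,0,0,0,0,0,0]
}}

```text
time_s: 26.9
eef_pos: [529.4, 280.5, 165.5]
tool_rot: [[-0.175, 0.003, -0.985], [0.985, 0.001, -0.175], [0.0, -1.0, -0.003]]
contact_force: [0.8, 0.2, -0.3]
opening: 42.3
```

```bash
python3 - <<'E'
from h import *
c=cap('wrist'); cv2.imwrite('pics/w15.png',c['img'][:,:,::-1])
P=cloud(c); L=(P[...,:2]-TC)@rot(TY)[:2,:2]; d=c['depth']
for y in (-30,30):
    m=(abs(L[...,1]-y)<15)&(abs(L[...,0])<85)&(P[...,2]>36)&(P[...,2]<50)&(d>0)
    print(y,m.sum(),np.percentile(L[m],[1,50,99],axis=0).round(1).tolist(),np.percentile(P[m][:,2],[50,95]).round(1),np.polyfit(L[m][:,0],L[m][:,1],1).round(3),np.polyfit(L[m][:,0],P[m][:,2],1).round(3))
s=cap('scene'); cv2.imwrite('pics/sc2.png',cv2.resize(s['img'][:,:,::-1],(768,576)))
s=cap('side'); cv2.imwrite('pics/si2.png',cv2.resize(s['img'][:,:,::-1],(768,576)))
P=cloud(s); d=s['depth']; m=(P[...,2]>11.5)&(P[...,2]<60)&(abs(P[...,1]+310)<30)&(P[...,0]>280)&(P[...,0]<640)&(d>0)
q=P[m]; print('bar',cv2.minAreaRect(q[:,:2].astype(np.float32)),np.percentile(q[:,2],[5,50,99]))
o=env.get_obs(); print(o['eef_pos'],o['contact_force'],o['time_s'])
E
```

```text
-30 1668 [[-56.0, -37.3], [-3.0, -30.0], [61.0, -23.2]] [39.4 41. ] [-2.0000e-03 -3.0302e+01] [-0.    39.217]
30 1627 [[-55.2, 22.4], [-3.7, 28.9], [60.0, 36.6]] [39.5 41.2] [7.0000e-03 2.9068e+01] [-0.    39.261]
bar ((459.73309326171875, -313.50079345703125), (264.5279541015625, 21.54283332824707), 3.209071159362793) [12.39567571 14.872825   48.94328378]
[527.94388739 279.64438756 160.51482527] [-0.00883217 -0.63268766 -0.93110841] 27.05
```

View pics/w15.png

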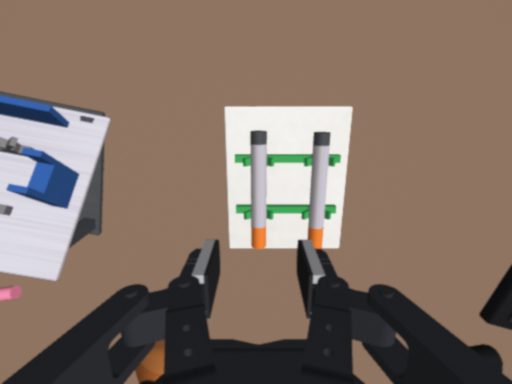

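View pics/sc2.png

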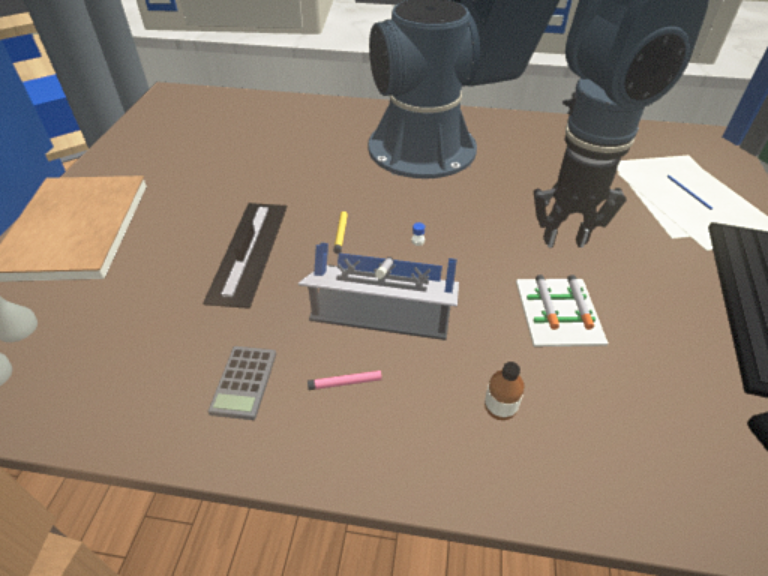

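View pics/si2.png

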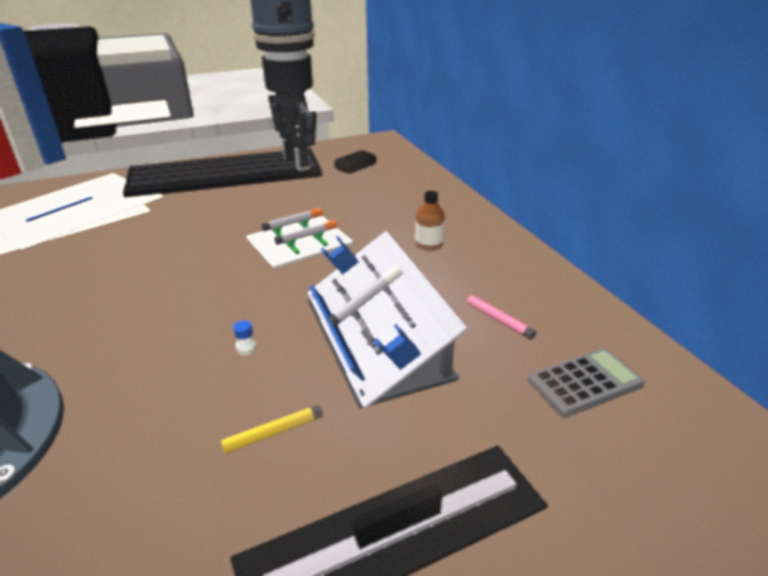

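The pictures show both tubes in the tray cradles, scene view (547,302) and (580,302), and the bar centred on the pad at (245,252). The blank is still in the rack at (384,268), the bystanders haven't moved, and the gripper is well clear. Handing in.

```bash
python3 -c "
from cell import env
print(env.close_job())"
```

```text
the job is handed in; nothing more can be done
None
```

I moved the bar and both orange tubes to their places and handed the job in at about 27 s of the 72 s allowed. It reported no verdict.

**What I did:** I lifted the bar out along the face's normal and laid it flat on the pad with the grip up. I released it before touching any tube. I then took out the two orange tubes along the normal and lowered each into its own tray cradle until it touched. The white-capped blank tube stayed in the rack.

**Last checks:**

| Item | Measured |
|---|---|
| Bar, from the pad's middle | about 3 mm along, 3–4 mm across, level, within about 0.5° of lengthways |
| Tube in the +30 mm cradle | y about +29, x about +2.5 mm, top at 41 mm (axis about 33 mm) |
| Tube in the -30 mm cradle | y about -30, x about +2.5 mm, top at 41 mm (axis about 33 mm) |
| Blank tube, bottle, vial, calculator | look unmoved in the scene and side pictures |
| Gripper | clear, about 160 mm above the bench |

**Disagreements:**
- The side and wrist cameras placed the bar about 2 mm apart.
- Wrist depth read about 1–2 mm long compared with where contact happened.
- The scene and wrist cameras differed by about 3 mm on the tray's x position.

All of these are within the tolerances. No check failed.

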